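# Stand the viewing filter in its clamp stand

## Robot

A 6-joint arm with a two-finger parallel gripper is mounted at the origin on the work surface. World frame = base frame: x ahead of the robot, y to its left, z up, the work surface at z = 0. Lengths are in m, angles in rad, forces in N, time in s.
With the tool pointing down it reaches from about 0.4 to 0.825 m from the base axis. Payload 7 kg.
Tool frame: the origin (TCP) lies midway between the tips of the shut fingers; the grasp point (between the pads) lies 19 mm behind it; y points along the fingers, z is the direction in which the jaws open and shut, and the axes are right-handed (so a half turn about y gives the same grasp; the last joint's range is limited). The gripper opens to 85 mm and grips with 20 to 120 N. Pads are 22 mm wide; open, the fingers measure 114 mm over their backs; the gripper's body (76 mm by 85 mm) begins 54 mm behind the grasp point. The pads swing forward as they close: fully open they stand 13 mm farther back than shut.
Start: joints at [1.587, 0.359, 0.012, 0, -1.224, -0.288], TCP at [0.181, 0.65, 0.231] pointing down, gripper open.
Joint ranges: [-3.07, 3.07], [-1.43, 2.12], [-1.02, 1.25], [-3.03, 1.67], [-3.05, -0], [-3.03, 3.03]. Speed limits (rad/s): [2.39, 2.39, 3.01, 3.14, 3.14, 3.14].

## Interface

Orientations are given as a rotation vector (axis times angle).
In Python, from plant import observe, viewer, hand_in, models gives the robot as it stands.
- The arm moves only by the shell command python3 -m handwheel 'ROWS' [FORCE]. ROWS is JSON, a list of rows, each a list of 3 entries, a list of its own where there are three numbers: the finger opening in cm, from 0 to 8.54, then the shift along the world's x, y, z in cm, then the turn, a rotation vector about the world's x, y, z in degrees. A call has 1 to 8 rows; each row shifts and turns the commanded pose from where the row before left it; what a row does not reach is not made up. A row lasts 1/12 s, in which the tool goes at most 41.7 mm and 7.16 degrees, less where a joint would pass 70% of its speed; a pose out of reach is approached as far as the arm can. A call is refused whole if a number of a shift passes 4.17 or a number of a turn 7.16, either way. A call with a gripper value outside its range is refused whole. The fingers move at their own pace and stop on an object; FORCE is the grip in N (left out, the last holds). Time passes only in rows, so rows that do not move let the fingers close. It gives the time, the measured TCP pose, the force and the opening at its end, in the units of the state.
- observe(): the state, without advancing time (a new reading comes with each control period).
- viewer.get_image(name): name is "scene" or "top" or "wrist"; returns (picture, depth): 480x640x3 uint8, red, green, blue; 480x640 float32, m along the optical axis (not along the pixel's ray), 0 where there is no reading.
- viewer.get_calibration(name): a dict with "camera_matrix" (3x3 intrinsics, pixels), "R" (3x3) and "t" (3): a world point X has camera coordinates R X + t. Camera axes: x right, y down, z forward; pixel columns grow to the right and rows downward; lengths in m; the calibration is good to about 2 mm. A picture is of the moment at which its call begins: read the wrist's pose just before it. get_calibration takes no time and is no camera call; for the wrist camera it gives the pose at the moment of the call.
- hand_in(): hands the job in, once; it reports no verdict.
Trained networks look in the newest picture that a camera, given by its name, has taken for a name from the list of things; names that differ only in an ending like _2 or _b are one class to them, and where a whole thing is asked for, a point or a joint stands for the part that bears it (a point fixed in the world has none). Each returns a list of dicts, best first, with "conf" (0 to 1); they miss things now and then, are a little off and sometimes report something else, mostly with a low value. They report only what shows in the picture. A call takes as long as a camera call. They do not tell look-alikes from the thing itself.
- models.spot_in(camera, query): "xyz" ([x, y, z] in m, in world coordinates, good to about 4 mm: the middle of the surface that is visible of it).
- models.cut_out(camera, query): "region" (480x640 bool, what is visible of it).
The state is a dict: "time": time; "q": joint angles; "dq": joint speeds; "joint_efforts": joint torques, N m; "ee_pos": TCP position; "orientation": TCP orientation; "wrist_force": force on the tool from outside, world axes, zero at the start; "moment": the same for the moment, N m; "width": finger opening in m.
Only numpy, scipy, OpenCV 4.12 (cv2) and the standard library are available. Lean on these libraries where they do the work, as an engineer would, in place of code of your own. Each camera call takes 0.05 s, during which the arm holds its last target. There are 200 camera calls.

## Task

On the glassworker's bench, pull the black knob of the clamp stand out to its stop so that the jaw opens, then take the framed filter pane off its sloping rest and stand it upright on its long edge in the open stand, midway along the fence, and let go so that it stands by itself. Then push the knob fully home so that the jaw holds the pane upright against the fence. Leave the jar, the graphite paddle and the graphite block where they are.

Things in the scene. Friction and masses are not known exactly. Their poses are not given: they have to be found in the camera images.
- pane_mid (a point): Centre of the filter pane: dark glass in a dark steel frame, 120 long, 100 high, 18 mm thick, about 0.25 kg. x across the thickness, y along the 120 mm edges, z along the height. It starts on the rest, leaning 30 degrees from vertical, its upper long edge (+z) towards the robot's side, its +x face up. The upper 38 mm is free on both faces: pinch it there along -z, lift off along +z.
- rest: Sloping plywood rest, fixed, base 120 x 140 mm, 83 mm high. Two ribs, 53 mm either side of its middle, carry the lower 62 mm of the pane's height; a low lip holds the lower edge. The pane's middle is within 5 mm of the rest's middle. Origin on the bench, 62 mm to the -x side of the base middle; the pane slopes down along +x; y along the pane; z up.
- stand: Clamp stand, fixed: base plate 115 x 160 mm, 8 mm thick, on which the pane stands. Origin on the bench under the middle of the pane's place. z up, y along the fence, -x the way the knob pulls. Fence face at x = 11 mm, 140 mm long, top 50 mm above the bench. Jaw 110 mm long, top at 49 mm, face at x = -11 mm shut, -39 mm open. Rod's guide block at x = -58 to -78 mm, top at 58 mm.
- stand_place (a point): Middle of the pane's place on the stand's floor (8 mm above the bench), half-way between the fence and the shut jaw; axes as stand.
- jaw (a joint): Travel of knob and jaw in m: 0 fully home (jaw shut, 22 mm between jaw and fence), 0.028 pulled out to its stop (50 mm between them). It slides with about 3 N of friction and stays where it is left.
- knob_mid (a point): Middle of the black pull knob, which moves with the jaw: round, 32 mm diameter, 30 mm long, axis level along the stand's x, 42 mm above the bench, 120 mm to the -x side of the stand's origin when home. Pinch it from above across the stand's y, pull along -x, push along +x. A bare 10 mm rod joins it to the guide block.
- jar_mid (a point): Bystander: white jar with red cap, 52 mm diameter, 75 mm high, standing; its centre.
- paddle_mid (a point): Bystander: graphite paddle with wooden handle, about 190 mm long, 45 mm wide, at most 16 mm high, lying with its x along its length (blade 8 to 83 mm on the +x side, handle to 105 mm on the -x side of this point).
- marver_mid (a point): Bystander: graphite block 100 x 70 x 20 mm; its centre.
There are look-alikes about, which are no part of the job. What is shaped like the part that bears pane_mid but green, purple or red is not meant.

How it is judged:
On the way, in this order (a step that is already met when the one before it is completed fails the run):
1. the knob is pulled out to its stop (value of joint jaw above 0.024 m), for 0.2 s.
2. the pane stands upright by itself, let go, on the floor of the open stand between jaw and fence (angle between the z axis of pane_mid and the z axis of stand, either way round below 0.12 rad and x of pane_mid in the frame of stand between -0.034 and 0.006 m and y of pane_mid in the frame of stand between -0.02 and 0.02 m and z of pane_mid in the frame of stand between 0.054 and 0.062 m and contact force between pane and the arm below 0.1 N and contact force between pane and the fingers below 0.1 N and value of joint jaw above 0.018 m and linear speed of pane below 0.02 m/s), for 0.3 s.
At the end, for the whole second after the job is handed in: Knob fully home (within 3 mm); pane at rest on its long edge on the floor of the stand between jaw and fence, upright within 0.08 rad, its middle within 20 mm of the middle of the fence, within 6 mm of the place across it and 4 mm of its standing height (value of joint jaw below 0.003 m and angle between the z axis of pane_mid and the z axis of stand, either way round below 0.08 rad and x of pane_mid in the frame of stand between -0.006 and 0.006 m and y of pane_mid in the frame of stand between -0.02 and 0.02 m and z of pane_mid in the frame of stand between 0.054 and 0.062 m and linear speed of pane below 0.01 m/s); the robot touches nothing.
It fails at once if the jar is moved more than 30 mm (distance of jar_mid from where it was at the start of the episode above 0.03 m).
It fails at once if the paddle is moved more than 30 mm (distance of paddle_mid from where it was at the start of the episode above 0.03 m).
It fails at once if the graphite block is moved more than 30 mm (distance of marver_mid from where it was at the start of the episode above 0.03 m).
It also fails if it takes over 70 s, if anything falls off the work surface, if the arm or the gripper's body presses on something with over 40 N, if the wrist force passes 120 N, or if a joint passes its speed limit or range.

## Working session

There is one attempt and no reset: what is moved stays moved. The work goes in short steps, Python scripts to look and compute and a shell command to move; the robot and the scene stay as the last step left them, time stands still between calls to the robot, and variables do not carry over. Pictures are saved under pics/ and viewed, about 8 in all and at most 12, crops included, and the job is handed in when it is done.

```bash
ls; mkdir -p pics; cat > h.py <<'E'
import numpy as np, cv2
from plant import observe, viewer, hand_in, models
from scipy.spatial.transform import Rotation as Ro
np.set_printoptions(precision=4,suppress=True)
def snap(cam,f=None,crop=None,scale=1):
    im,d=viewer.get_image(cam)
    if f:
        a=im[:,:,::-1]
        if crop: a=a[crop[1]:crop[3],crop[0]:crop[2]]
        cv2.imwrite('pics/'+f,cv2.resize(a,None,fx=scale,fy=scale,interpolation=cv2.INTER_CUBIC))
    return im,d
def pts(cam,d,mask=None):
    c=viewer.get_calibration(cam);K=np.array(c['camera_matrix']);R=np.array(c['R']);t=np.array(c['t'])
    m=d>0
    if mask is not None: m&=mask
    v,u=np.nonzero(m);z=d[v,u]
    X=np.stack([(u-K[0,2])/K[0,0]*z,(v-K[1,2])/K[1,1]*z,z],1)
    return (X-t)@R,u,v
def proj(cam,P):
    c=viewer.get_calibration(cam)
    x=np.atleast_2d(P)@np.array(c['R']).T+np.array(c['t']);x=x@np.array(c['camera_matrix']).T
    return x[:,:2]/x[:,2:]
E
python3 - <<'E'
from h import *
print(observe())
for cam in ['scene','top']:
    im,d=snap(cam,cam+'0.png')
    c=viewer.get_calibration(cam); print(cam,-np.array(c['R']).T@np.array(c['t']),(d>0).mean())
    for q in ['pane_mid','rest','stand','knob_mid','jaw','jar_mid','paddle_mid','marver_mid']:
        r=models.spot_in(cam,q)
        print(q,[(np.round(x['xyz'],3).tolist(),round(x['conf'],2),proj(cam,x['xyz']).round().astype(int)[0].tolist()) for x in r[:4]])
E
```

```text
pics
{'time': 0.0, 'q': array([ 1.5871,  0.3594,  0.0111, -0.0004, -1.2241, -0.2881]), 'dq': array([ 0.0002,  0.0001, -0.0001, -0.0008, -0.0004,  0.0016]), 'joint_efforts': array([ -0.0001, -58.3314,  29.3408,   6.9363,  -0.0061,   0.    ]), 'ee_pos': array([0.1811, 0.6498, 0.2304]), 'orientation': array([-0.2839, -2.0742,  2.0777]), 'wrist_force': array([-0.7515,  0.4211, -0.4821]), 'moment': array([-0.0153, -0.0346, -0.0541]), 'width': 0.08539862114622752}
scene [ 1.4574 -0.0179  0.7224] 0.9959342447916667
pane_mid [([0.644, 0.421, 0.011], 0.93, [446, 280]), ([0.444, 0.198, 0.015], 0.87, [327, 237]), ([0.648, 0.244, 0.078], 0.86, [369, 265]), ([0.835, 0.199, 0.014], 0.74, [369, 358])]
rest [([0.68, 0.234, 0.008], 0.87, [366, 302])]
stand [([0.593, -0.195, 0.03], 0.91, [152, 289])]
knob_mid [([0.565, -0.202, 0.043], 0.9, [149, 276])]
jaw [([0.564, -0.197, 0.04], 0.93, [152, 276])]
jar_mid [([0.783, 0.012, 0.05], 0.69, [262, 336])]
paddle_mid [([0.556, 0.008, 0.017], 0.93, [251, 273])]
marver_mid [([0.491, 0.468, 0.018], 0.62, [440, 236])]
top [0.3413 0.1341 1.133 ] 0.99587890625
pane_mid [([0.229, 0.34, 0.014], 0.84, [221, 391]), ([0.822, 0.201, 0.012], 0.82, [288, 126]), ([0.633, 0.247, 0.117], 0.69, [262, 192]), ([0.437, 0.201, 0.012], 0.68, [288, 292])]
rest [([0.62, 0.245, 0.012], 0.97, [268, 211])]
stand [([0.557, -0.194, 0.008], 0.63, [464, 237])]
knob_mid [([0.544, -0.199, 0.044], 0.83, [471, 240])]
jaw [([0.554, -0.201, 0.046], 0.69, [472, 235])]
jar_mid [([0.752, 0.018, 0.074], 0.8, [370, 144]), ([0.538, 0.007, 0.012], 0.51, [375, 246])]
paddle_mid [([0.542, 0.008, 0.012], 0.87, [374, 244])]
marver_mid [([0.475, 0.472, 0.021], 0.68, [163, 275]), ([0.545, -0.198, 0.043], 0.29, [471, 240])]
```

View pics/scene0.png

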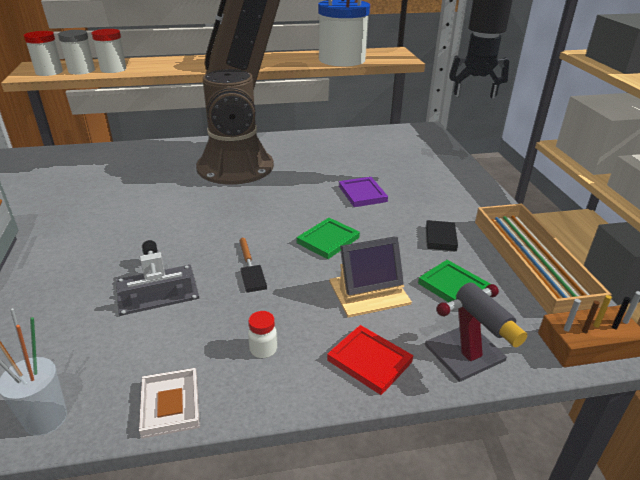

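View pics/top0.png

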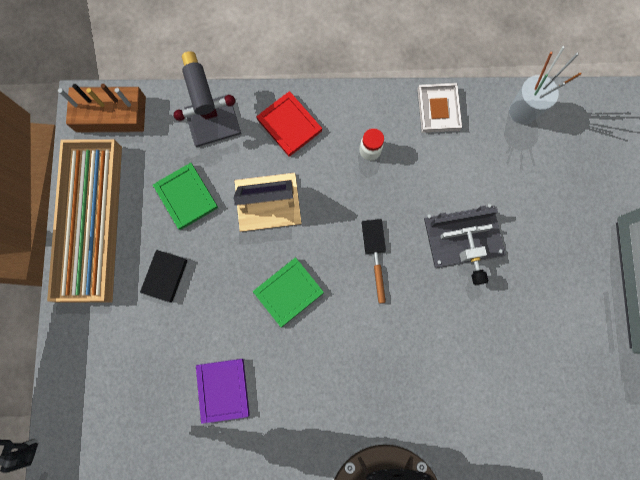

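The scene view shows the stand at (155,285) with its knob at (150,248), and the dark pane on the plywood rest at (372,265). The jar is at (262,335), the paddle at (250,265) and the graphite block at (441,235). 

Pane candidates in the scene view:
- green (329,237)
- green (454,280)
- purple (363,191)
- red (370,357)
- dark (372,265)

Only the dark one, leaning on the rest, fits the description. The graphite block is not a pane.

```bash
python3 - <<'E'
from h import *
cl=[]
for cam,q0 in [('scene',[0.648,.244,.078]),('top',[0.633,.247,.117])]:
    if cam=='scene': im,d=snap(cam,'crop1.png',(90,200,430,340),2.3)
    else: im,d=snap(cam)
    r=models.cut_out(cam,'pane_mid'); 
    for x in r:
        P,u,v=pts(cam,d,x['region']); c=np.median(P,0)
        if np.hypot(*(c-q0)[:2])<.06 and c[2]>.04:
            n0=len(P)
            for _ in range(5):
                m=P.mean(0); U,S,V=np.linalg.svd(P-m,full_matrices=False); n=V[2]; n*=np.sign(n[2])
                e=(P-m)@n; P=P[abs(e)<.004]
            zax=np.array([0,0,1.])-n*n[2]; zax/=np.linalg.norm(zax); y=np.cross(zax,n)
            q=np.stack([(P-m)@y,(P-m)@zax],1)
            rr=cv2.minAreaRect((q*1000).astype(np.float32))
            cc=m+y*rr[0][0]/1000+zax*rr[0][1]/1000
            print(cam,x['conf'],n0,len(P),'n',n,'tilt',np.degrees(np.arcsin(n[2])),'yaw',np.degrees(np.arctan2(n[1],n[0])),rr,'facecentre',cc,'centre',cc-.009*n,'zax',zax, 'zmax',P[:,2].max(),P[:,2].min())
    for q in ['knob_mid','stand','rest']:
        for x in models.cut_out(cam,q)[:1]:
            P,u,v=pts(cam,d,x['region']); print(cam,q,x['conf'],len(P),P.mean(0),np.percentile(P,[2,98],axis=0).ravel())
    P,u,v=pts(cam,d)
    for nm,s in [('tops44-54',(P[:,2]>.044)&(P[:,2]<.054)),('base',(P[:,2]>.005)&(P[:,2]<.012))]:
        s&=(abs(P[:,0]-.6)<.14)&(abs(P[:,1]+.19)<.13)
        Q=P[s]; np.save(f'{cam}_{nm}.npy',Q); print(cam,nm,len(Q),cv2.minAreaRect((Q[:,:2]*1000).astype(np.float32)))
    s=(abs(P[:,0]-.6)<.14)&(abs(P[:,1]+.19)<.13)&(P[:,2]>.004)
    # height map
    g=np.zeros((280,260),np.float32)
    for p in P[s]:
        i,j=int((.74-p[0])*1000),int((-.06-p[1])*1000); cv2.circle(g,(j,i),1,float(p[2]*255/.07),-1)
    cv2.imwrite(f'pics/h_{cam}.png',cv2.applyColorMap(cv2.resize(np.clip(g,0,255).astype(np.uint8),None,fx=2,fy=2,interpolation=0),cv2.COLORMAP_JET))
a=cv2.imread('pics/h_scene.png');b=cv2.imread('pics/h_top.png');c=cv2.resize(cv2.imread('pics/crop1.png'),(520,214))
cv2.imwrite('pics/h.png',cv2.resize(np.hstack([a,b]),(780,420),interpolation=cv2.INTER_AREA))
E
```

```text
scene 0.85 2876 1907 n [0.8508 0.1205 0.5115] tilt 30.761974688752915 yaw 8.05965745051993 ((3.9613075256347656, 0.9121360778808594), (101.25006103515625, 121.59649658203125), 89.20498657226562) facecentre [0.6507 0.25   0.0783] centre [0.6431 0.2489 0.0737] zax [-0.5064 -0.0717  0.8593] zmax 0.1232691244492606 0.03463717184858404
scene knob_mid 0.94 568 [ 0.5333 -0.1979  0.0423] [ 0.4533 -0.2432  0.0077  0.5913 -0.1438  0.0583]
scene stand 0.85 3437 [ 0.5737 -0.1924  0.0279] [ 0.4677 -0.2681  0.0025  0.6253 -0.1166  0.0583]
scene rest 0.72 1616 [0.6765 0.2404 0.0134] [0.603  0.179  0.003  0.7094 0.3191 0.0392]
scene tops44-54 647 ((533.2101440429688, -197.2516632080078), (150.6630859375, 139.461669921875), 9.04416275024414)
scene base 1065 ((606.09814453125, -170.9554443359375), (215.53656005859375, 190.53378295898438), 9.092129707336426)
top 0.88 1107 628 n [0.8329 0.1014 0.5441] tilt 32.96261608268017 yaw 6.938691868382018 ((-1.9168586730957031, 2.879802703857422), (106.40318298339844, 119.27767181396484), 88.67730712890625) facecentre [0.6473 0.2472 0.0794] centre [0.6398 0.2463 0.0745] zax [-0.5401 -0.0657  0.839 ] zmax 0.12389558907613857 0.03473570915421835
top knob_mid 0.97 645 [ 0.5207 -0.1977  0.041 ] [ 0.4492 -0.2416 -0.      0.5741 -0.1407  0.059 ]
top stand 0.87 3908 [ 0.5511 -0.1922  0.0214] [ 0.4582 -0.2714  0.0035  0.6161 -0.1168  0.059 ]
top rest 0.62 2018 [0.6278 0.2435 0.0094] [0.5818 0.1779 0.0029 0.7012 0.3126 0.0523]
top tops44-54 566 ((531.113037109375, -199.3944854736328), (144.4069366455078, 140.54208374023438), 9.875718116760254)
top base 2277 ((599.8531494140625, -190.83570861816406), (257.2802734375, 277.5755615234375), 89.21672058105469)
```

View pics/h.png

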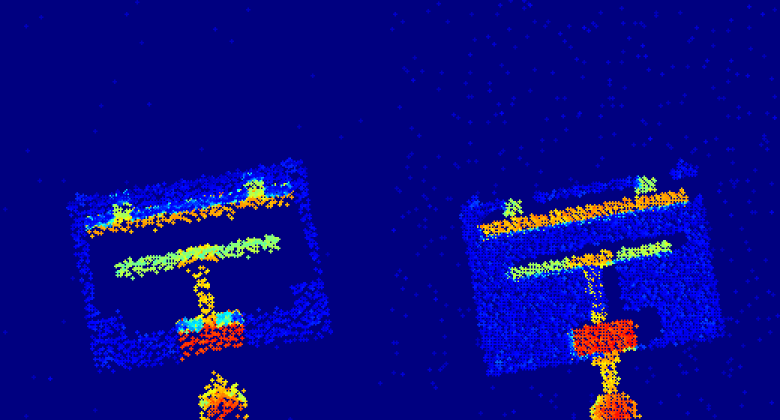

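View pics/crop1.png

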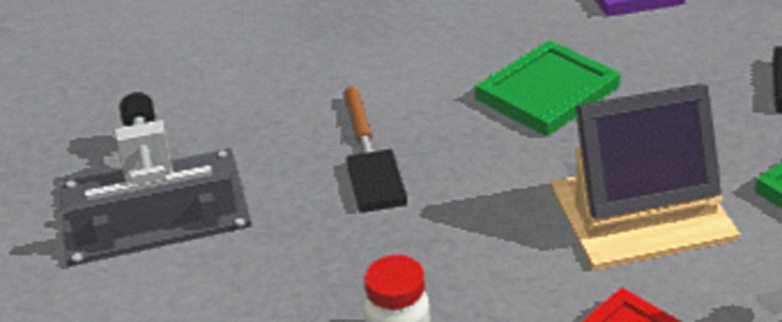

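The height maps show the fence (top line), jaw, guide block and knob from both cameras, with a yaw of about 9°. The enlarged crop confirms the dark pane on the plywood rest, now at about (650,150) in the crop. Next I'll fit the stand frame and plan the grasps.

```bash
python3 - <<'E'
from h import *
for cam in ['scene','top']:
    im,d=snap(cam); P,u,v=pts(cam,d)
    s=(abs(P[:,0]-.56)<.16)&(abs(P[:,1]+.19)<.13)&(P[:,2]>.03); Q=P[s]
    best=[]
    # yaw: PCA of jaw+fence tops : iterate
    yaw=np.radians(9.3)
    for it in range(6):
        R=np.array([[np.cos(yaw),np.sin(yaw)],[-np.sin(yaw),np.cos(yaw)]])
        L=Q[:,:2]@R.T
        if it==0:
            h,b=np.histogram(L[(Q[:,2]>.045),0],bins=np.arange(.3,.75,.002))
        f=(Q[:,2]>.0465)&(Q[:,2]<.055)
        # fence: the row group with largest x extent above
        hx=L[f,0]; xf=np.median(hx[(hx>np.percentile(hx,99)-.02)])
        k=f&(abs(L[:,0]-xf)<.008)
        sl=np.polyfit(L[k,1],L[k,0],1)[0]; yaw-=np.arctan(sl)
    L3=np.c_[Q[:,:2]@np.array([[np.cos(yaw),np.sin(yaw)],[-np.sin(yaw),np.cos(yaw)]]).T,Q[:,2]]
    F=L3[k]; print(cam,'yaw',np.degrees(yaw),'fence x',np.percentile(F[:,0],[3,50,97]),'y',np.percentile(F[:,1],[1,99]),'z',np.median(F[:,2]))
    J=L3[(abs(L3[:,0]-xf+.027)<.012)&(L3[:,2]>.04)]; print(' jaw x',np.percentile(J[:,0],[3,50,97]),'y',np.percentile(J[:,1],[1,99]),np.median(J[:,2]))
    G=L3[(L3[:,2]>.055)&(L3[:,0]>xf-.1)]; print(' guide x',np.percentile(G[:,0],[3,97]),'y',np.percentile(G[:,1],[3,97]),np.median(G[:,2]))
    K=L3[(L3[:,0]<xf-.11)]; print(' knob x',np.percentile(K[:,0],[3,97]),'y',np.percentile(K[:,1],[3,50,97]),K[:,2].max())
    B=P[(abs(P[:,0]-.56)<.16)&(abs(P[:,1]+.19)<.13)]; 
    for nm,xo in [('fence mid->origin',np.percentile(F[:,0],3)-.011),('guide->origin',np.percentile(G[:,0],[3,97]).mean()+.068)]:
        yo=(np.percentile(F[:,1],[1,99]).mean()+np.median(K[:,1])*1)/2
        print(' ',nm,[np.cos(yaw)*xo-np.sin(yaw)*yo,np.sin(yaw)*xo+np.cos(yaw)*yo],xo,yo)
o=observe();print(Ro.from_rotvec(o['orientation']).as_matrix())
E
```

```text
scene yaw 9.5491506301986 fence x [0.5549 0.5621 0.5667] y [-0.3521 -0.2155] z 0.050051345343071575
 jaw x [0.5253 0.5312 0.5349] y [-0.3186 -0.2387] 0.046592379808704606
 guide x [0.4662 0.4869] y [-0.3044 -0.2636] 0.05804579149710087
 knob x [0.4132 0.4445] y [-0.2979 -0.2835 -0.2699] 0.06054660527581097
  fence mid->origin [np.float64(0.5834388761455934), np.float64(-0.1894794237212007)] 0.543921117674789 -0.28364271885447667
  guide->origin [np.float64(0.5840599377391004), np.float64(-0.1893749458837966)] 0.5445509058307891 -0.28364271885447667
top yaw 9.885978114182008 fence x [0.5507 0.5555 0.5606] y [-0.3559 -0.2191] z 0.04998477974870792
 jaw x [0.518  0.5237 0.5281] y [-0.3341 -0.2329] 0.0469643628526278
 guide x [0.462  0.4812] y [-0.3078 -0.2665] 0.05792692322105186
 knob x [0.4052 0.4418] y [-0.2989 -0.284  -0.2723] 0.06109887116803092
  fence mid->origin [np.float64(0.5807259137377597), np.float64(-0.1888424886102632)] 0.5396809396795511 -0.2857421140428376
  guide->origin [np.float64(0.5806798710532259), np.float64(-0.18885051273443276)] 0.5396342030197672 -0.2857421140428376
[[-0.9633 -0.     -0.2685]
 [ 0.2685  0.     -0.9633]
 [ 0.     -1.     -0.    ]]
```

Both views agree to about 3 mm. The stand origin is ≈ (0.582, -0.189) with yaw ≈ 9.7°, which puts the knob at ≈ (0.464, -0.209). The first move is to above the knob.

```bash
python3 -m handwheel '[[8.5,[3,-3,0],[0,0,3.16]],[8.5,[3,-3,0],[0,0,3.16]],[8.5,[3,-3,0],[0,0,3.16]],[8.5,[3,-3,0],[0,0,3.16]],[8.5,[3,-3,0],[0,0,3.16]],[8.5,[3,-3,0],[0,0,3.16]],[8.5,[3,-3,0],[0,0,3.16]],[8.5,[3,-3,0],[0,0,3.16]]]' 40
python3 -m handwheel '[[8.5,[1.5,-3.75,0],[0,0,0]],[8.5,[1.5,-3.75,0],[0,0,0]],[8.5,[1.5,-3.75,0],[0,0,0]],[8.5,[1.5,-3.75,0],[0,0,0]],[8.5,[1.5,-3.75,0],[0,0,0]],[8.5,[1.5,-3.75,0],[0,0,0]],[8.5,[1.5,-3.75,0],[0,0,0]],[8.5,[1.5,-3.75,0],[0,0,0]]]'
python3 -m handwheel '[[8.5,[-1,-3.9,0],[0,0,0]],[8.5,[-1,-3.9,0],[0,0,0]],[8.5,[-1,-3.9,0],[0,0,0]],[8.5,[-1,-3.9,0],[0,0,0]],[8.5,[-1,-3.9,0],[0,0,0]],[8.5,[-1,-3.9,0],[0,0,0]],[8.5,[-1,-3.9,0],[0,0,0]],[8.5,[0,0,0],[0,0,0]]]'
python3 - <<'E'
from h import *
o=observe();print(o['time'],o['ee_pos'],'\n',Ro.from_rotvec(o['orientation']).as_matrix(),o['q'])
im,d=snap('wrist','w1.png')
for q in ['knob_mid','stand']:
    for x in models.cut_out('wrist',q)[:2]:
        P,u,v=pts('wrist',d,x['region']); print(q,x['conf'],len(P),P.mean(0),np.percentile(P,[2,98],axis=0).ravel())
    print([(x['xyz'],x['conf']) for x in models.spot_in('wrist',q)])
E
```

```text
time: 2.17
ee_pos: [0.418, 0.4129, 0.2317]
orientation: [-0.184, 2.132, -2.13]
wrist_force: [0.8, 0.8, -0.8]
width: 0.0848
time: 2.83
ee_pos: [0.5373, 0.1126, 0.2318]
orientation: [-0.181, 2.133, -2.132]
wrist_force: [1.8, -0.0, 0.1]
width: 0.085
time: 3.5
ee_pos: [0.4648, -0.1633, 0.2315]
orientation: [-0.177, 2.135, -2.136]
wrist_force: [0.3, 0.6, 0.2]
width: 0.0848
3.5 [ 0.4648 -0.1633  0.2315] 
 [[-0.9864 -0.0003  0.1642]
 [-0.1642 -0.0006 -0.9864]
 [ 0.0004 -1.      0.0005]] [ 0.0625  0.055  -0.3786  0.0006 -1.1376  1.673 ]
[([0.5438, -0.2019, 0.047], 0.63)]
stand 0.67 23925 [ 0.56   -0.1862  0.0215] [ 0.4665 -0.2631  0.0064  0.6215 -0.1095  0.058 ]
[([0.5638, -0.1954, 0.0099], 0.76), ([0.5511, 0.0043, 0.0106], 0.6)]
```

```bash
cat > fit.py <<'E'
from h import *
def fit(cam,jaw=0.0,name=None):
    im,d=snap(cam,name); P,u,v=pts(cam,d)
    s=(abs(P[:,0]-.54)<.17)&(abs(P[:,1]+.19)<.13)&(P[:,2]>.03)&(P[:,2]<.066); Q=P[s]
    yaw=np.radians(9.7)
    for it in range(6):
        c,n=np.cos(yaw),np.sin(yaw); R=np.array([[c,n],[-n,c]]); L=Q[:,:2]@R.T
        x0=(np.array([.582,-.189])@R.T)[0]
        k=(Q[:,2]>.0465)&(Q[:,2]<.053)&(abs(L[:,0]-x0-.015)<.009)
        yaw-=np.arctan(np.polyfit(L[k,1],L[k,0],1)[0])
    L=np.c_[L,Q[:,2]]; F=L[k]; print(cam,len(F),'yaw',np.degrees(yaw),'fence x',np.percentile(F[:,0],[2,98]),'y',np.percentile(F[:,1],[1,99]),'z',np.median(F[:,2]))
    G=L[(L[:,2]>.0545)&(abs(L[:,0]-x0+.068)<.016)]; K=L[(L[:,0]<x0-.1-jaw)&(L[:,0]>x0-.14-jaw)&(L[:,2]>.045)]
    J=L[(abs(L[:,0]-x0+.016+jaw)<.010)&(L[:,2]>.045)&(L[:,2]<.053)]
    for nm,A in [('guide',G),('knob',K),('jaw',J)]:
        if len(A)>5: print(nm,len(A),'x',np.percentile(A[:,0],[2,98]),'y',np.percentile(A[:,1],[2,98]),'ymean',np.percentile(A[:,1],[2,98]).mean(),'z',np.percentile(A[:,2],[50,98]),'world',A[:,:2].mean(0)@R)
    xo=np.percentile(F[:,0],2)-.011; xg=np.percentile(G[:,0],[2,98]).mean()+.068; yo=np.percentile(F[:,1],[1,99]).mean(); yg=np.percentile(G[:,1],[2,98]).mean()
    print('origin fence',np.array([xo,yo])@R,'guide',np.array([xg,yg])@R)
E
python3 -c "
from fit import *
fit('wrist')
print(observe()['ee_pos'])"
```

```text
wrist 2419 yaw 9.801801804243356 fence x [0.5531 0.5626] y [-0.3532 -0.2164] z 0.04983586185819617
guide 1209 x [0.4644 0.484 ] y [-0.3057 -0.2639] ymean -0.2847950662380717 z [0.0577 0.0592] world [ 0.516  -0.1998]
knob 1050 x [0.4079 0.4386] y [-0.2988 -0.2701] ymean -0.28447019405754764 z [0.054  0.0585] world [ 0.4656 -0.2075]
jaw 450 x [0.5162 0.5305] y [-0.2989 -0.2706] ymean -0.28474840050626493 z [0.0487 0.0505] world [ 0.5661 -0.191 ]
origin fence [ 0.5827 -0.1884] guide [ 0.5827 -0.1883]
[ 0.4673 -0.1576  0.2314]
```

View pics/w1.png

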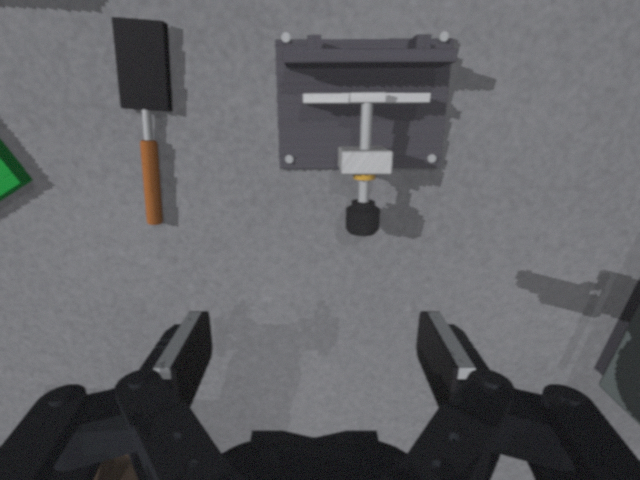

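The wrist view shows the knob at (362,217), the guide block at (365,160), the jaw at (366,98) and the fence at (370,56). The knob is at (0.4655, -0.2083).

```bash
python3 -m handwheel '[[8.5,[-0.06,-1.7,0],[0,0,0.1]],[8.5,[-0.06,-1.7,0],[0,0,0.1]],[8.5,[-0.06,-1.67,-2],[0,0,0.1]],[8.5,[0,0,-3],[0,0,0]],[8.5,[0,0,-3],[0,0,0]],[8.5,[0,0,-3],[0,0,0]],[8.5,[0,0,-3],[0,0,0]],[8.5,[0,0,-2],[0,0,0]]]' 40
python3 -m handwheel '[[8.5,[0,0,-1.5],[0,0,0]],[8.5,[0,0,-1.5],[0,0,0]],[8.5,[0,0,0],[0,0,0]],[8.5,[0,0,0],[0,0,0]]]'
python3 -c "
from h import *
o=observe();print(o['time'],o['ee_pos'],Ro.from_rotvec(o['orientation']).as_matrix()[:,2],o['wrist_force'])"
```

```text
time: 4.47
ee_pos: [0.4645, -0.2078, 0.0688]
orientation: [-0.191, 2.131, -2.129]
wrist_force: [1.3, 0.4, -0.1]
width: 0.0847
time: 4.8
ee_pos: [0.4652, -0.2083, 0.0409]
orientation: [-0.191, 2.13, -2.13]
wrist_force: [-0.6, 0.0, -0.2]
width: 0.0849
4.8 [ 0.4652 -0.2083  0.0409] [ 0.1757 -0.9844 -0.0003] [-0.6197  0.0297 -0.2023]
```

```bash
python3 -m handwheel '[[8.5,[0,0,-0.9],[0,0,0]],[8.5,[0,0,-0.9],[0,0,0]],[2,[0,0,0],[0,0,0]],[2,[0,0,0],[0,0,0]],[2,[0,0,0],[0,0,0]],[2,[0,0,0],[0,0,0]],[2,[0,0,0],[0,0,0]],[2,[0,0,0],[0,0,0]]]' 40
python3 -m handwheel '[[2,[-0.3,-0.05,0],[0,0,0]],[2,[-0.3,-0.05,0],[0,0,0]],[2,[-0.3,-0.05,0],[0,0,0]],[2,[-0.3,-0.05,0],[0,0,0]],[2,[-0.3,-0.05,0],[0,0,0]],[2,[-0.3,-0.05,0],[0,0,0]],[2,[-0.3,-0.05,0],[0,0,0]],[2,[-0.3,-0.05,0],[0,0,0]]]'
python3 -m handwheel '[[2,[-0.2,-0.04,0],[0,0,0]],[2,[-0.2,-0.04,0],[0,0,0]],[2,[0,0,0],[0,0,0]],[2,[0,0,0],[0,0,0]]]'
```

```text
time: 5.47
ee_pos: [0.4655, -0.2095, 0.0239]
orientation: [-0.186, 2.129, -2.13]
wrist_force: [-0.8, -1.3, 4.7]
width: 0.0304
time: 6.13
ee_pos: [0.4418, -0.2135, 0.0239]
orientation: [-0.185, 2.128, -2.13]
wrist_force: [3.6, -3.0, 5.7]
width: 0.0305
time: 6.47
ee_pos: [0.4381, -0.2142, 0.0239]
orientation: [-0.184, 2.128, -2.13]
wrist_force: [5.1, -1.4, 5.5]
width: 0.0307
```

```bash
python3 -m handwheel '[[2,[-0.2,-0.03,0],[0,0,0]],[2,[-0.1,-0.02,0],[0,0,0]],[2,[0,0,0],[0,0,0]],[2,[0,0,0],[0,0,0]]]'
python3 -m handwheel '[[5,[0.15,0.02,0],[0,0,0]],[8.5,[0,0,0],[0,0,0]],[8.5,[0,0,0],[0,0,0]],[8.5,[0,0,0],[0,0,0]],[8.5,[0,0,0],[0,0,0]],[8.5,[0,0,0],[0,0,0]],[8.5,[0,0,0],[0,0,0]]]'
python3 -m handwheel '[[8.5,[0,0,1],[0,0,0]],[8.5,[0,0,2],[0,0,0]],[8.5,[0,0,3],[0,0,0]],[8.5,[0,0,4],[0,0,0]],[8.5,[0,0,4],[0,0,0]],[8.5,[0,0,4],[0,0,0]],[8.5,[0,0,2],[0,0,0]],[8.5,[0,0,0],[0,0,0]]]'
python3 -c "
from fit import *
fit('wrist',.028)
fit('top',.028)
print(observe()['ee_pos'])"
```

```text
time: 6.8
ee_pos: [0.4381, -0.2143, 0.024]
orientation: [-0.18, 2.125, -2.127]
wrist_force: [12.6, 1.3, -2.0]
width: 0.0304
time: 7.38
ee_pos: [0.4352, -0.2143, 0.0232]
orientation: [-0.187, 2.131, -2.13]
wrist_force: [-0.6, 1.7, -0.8]
width: 0.0853
time: 8.05
ee_pos: [0.438, -0.215, 0.2289]
orientation: [-0.177, 2.123, -2.129]
wrist_force: [1.5, -0.6, -1.0]
width: 0.0851
wrist 1459 yaw 9.735403496362762 fence x [0.5517 0.5609] y [-0.3513 -0.2156] z 0.047054030224222845
guide 834 x [0.4637 0.4816] y [-0.3041 -0.2638] ymean -0.28394483776755974 z [0.0552 0.0565] world [ 0.5139 -0.2   ]
knob 939 x [0.3787 0.4075] y [-0.2973 -0.2701] ymean -0.2837217391160166 z [0.0522 0.0557] world [ 0.4356 -0.2131]
jaw 309 x [0.4942 0.5011] y [-0.2974 -0.2694] ymean -0.2834465375294672 z [0.0459 0.0472] world [ 0.5384 -0.1956]
origin fence [ 0.5808 -0.188 ] guide [ 0.5809 -0.1884]Traceback (most recent call last):
  File "<string>", line 4, in <module>
    fit('top',.028)
    ~~~^^^^^^^^^^^^
  File "fit.py", line 10, in fit
    yaw-=np.arctan(np.polyfit(L[k,1],L[k,0],1)[0])
                   ~~~~~~~~~~^^^^^^^^^^^^^^^^^
    raise TypeError("expected non-empty vector for x")
TypeError: expected non-empty vector for x
```

The jaw is open at its stop: 12 N resisted the pull and the knob moved 28 mm. Next I go towards the pane and look at it from close by.

```bash
python3 -m handwheel '[[8.5,[1,3.5,0.5],[0,0,0]],[8.5,[1,3.8,0.5],[0,0,0]],[8.5,[1,3.9,0.5],[0,0,0]],[8.5,[0.8,3.9,0.5],[0,0,0]],[8.5,[0.8,3.9,0.5],[0,0,0]],[8.5,[0.6,3.9,0.5],[0,0,0]],[8.5,[0,4,0],[0,0,0]],[8.5,[0,4,0],[0,0,0]]]'
python3 -m handwheel '[[8.5,[0,4,0],[0,0,0]],[8.5,[0,4,0],[0,0,0]],[8.5,[0,4,0],[0,0,0]],[8.5,[0,3.4,0],[0,0,0]],[8.5,[0,0,0],[0,0,0]],[8.5,[0,0,0],[0,0,0]],[8.5,[0,0,0],[0,0,0]],[8.5,[0,0,0],[0,0,0]]]'
cat > pane.py <<'E'
from h import *
def pane(cam,zlo=.03,q0=(.64,.247),name=None):
    im,d=snap(cam,name)
    for x in models.cut_out(cam,'pane_mid'):
        P,u,v=pts(cam,d,x['region']); c=np.median(P,0)
        if np.hypot(*(c[:2]-q0))>.07 or c[2]<zlo: continue
        rng=np.random.default_rng(0);best=None
        for _ in range(300):
            a=P[rng.choice(len(P),3,False)];n=np.cross(a[1]-a[0],a[2]-a[0]);l=np.linalg.norm(n)
            if l<1e-5: continue
            n/=l;k=abs((P-a[0])@n)<.002
            if best is None or k.sum()>best.sum(): best=k
        A=P[best];m=A.mean(0);n=np.linalg.svd(A-m,full_matrices=False)[2][2];n*=np.sign(n[0])
        A=P[abs((P-m)@n)<.003]
        zax=np.array([0,0,1.])-n*n[2];zax/=np.linalg.norm(zax);y=np.cross(zax,n)
        q=np.stack([(A-m)@y,(A-m)@zax],1)
        r=cv2.minAreaRect((q*1000).astype(np.float32));lo,hi=np.percentile(q,[.5,99.5],axis=0)
        mid=(lo+hi)/2;cc=m+y*mid[0]+zax*mid[1]
        print(cam,round(x['conf'],2),len(P),len(A),'n',n,'tilt',np.degrees(np.arcsin(n[2])),'yaw',np.degrees(np.arctan2(n[1],n[0])),'size',hi-lo,r[1:],'centre',cc-.009*n,'topmid',m+y*mid[0]+zax*hi[1],'botmid',m+y*mid[0]+zax*lo[1],'ymean of all',P[:,1].mean(),'zmax',np.percentile(P[:,2],99.5))
E
python3 -c "
from pane import *
print(observe()['ee_pos'],observe()['q'])
pane('wrist',name='w2.png');pane('scene')"
```

```text
time: 8.82
ee_pos: [0.4868, 0.0964, 0.252]
orientation: [-0.189, 2.13, -2.132]
wrist_force: [1.3, -0.2, -0.2]
width: 0.0848
time: 9.48
ee_pos: [0.4873, 0.2477, 0.2524]
orientation: [-0.187, 2.13, -2.132]
wrist_force: [1.1, 0.1, 0.8]
width: 0.0852
[0.4873 0.2477 0.2524] [ 0.8286  0.1349 -0.2386 -0.0002 -1.199   0.9162]
scene 0.76 2948 1621 n [0.8547 0.1146 0.5064] tilt 30.42161297807565 yaw 7.639882024701949 size [0.1137 0.1013] ((102.63146209716797, 120.16017150878906), 89.705078125) centre [0.6432 0.2456 0.0729] topmid [0.6255 0.2432 0.1211] botmid [0.6763 0.25   0.0338] ymean of all 0.24885485000517443 zmax 0.12406630947929076
```

View pics/w2.png

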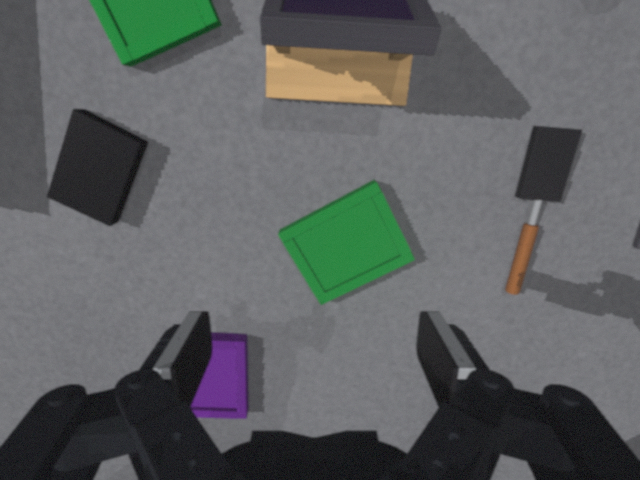

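The wrist view shows the pane's top edge face at (350,35) and the rest behind it. The network missed the pane here, so I'll measure the top edge straight from the depth cloud.

```bash
python3 - <<'E'
from h import *
t,w=np.radians(30),np.radians(7.6)
for cam in ['wrist','top','scene']:
    im,d=snap(cam);P,u,v=pts(cam,d)
    A=P[(abs(P[:,0]-.63)<.06)&(abs(P[:,1]-.247)<.085)&(P[:,2]>.104)&(P[:,2]<.14)]
    n=np.array([np.cos(t)*np.cos(w),np.cos(t)*np.sin(w),np.sin(t)]);y=np.array([-np.sin(w),np.cos(w),0]);z=np.cross(n,y)
    Q=A@np.stack([n,y,z],1)
    T=Q[Q[:,2]>np.percentile(Q[:,2],98)-.005]
    print(cam,len(A),'z top',np.percentile(Q[:,2],[50,90,98]),'n',np.percentile(T[:,0],[2,98]),'y',np.percentile(T[:,1],[1,99]),len(T))
    M=np.array([np.percentile(T[:,0],98)-.009,np.percentile(T[:,1],[1,99]).mean(),np.median(T[:,2])])
    print(' topmid',M[0]*n+M[1]*y+M[2]*z,'centre',M[0]*n+M[1]*y+(M[2]-.05)*z)
    s=np.polyfit(A[A[:,2]>.118][:,1],A[A[:,2]>.118][:,0],1)[0];print(' yaw est',-np.degrees(np.arctan(s)))
    if cam=='wrist': print('z',z)
# target tool orientation
R=np.stack([np.cross(-z,-n),-z,-n],1);o=observe();Rc=Ro.from_rotvec(o['orientation'])
print(R,np.linalg.det(R),'rel',np.degrees((Ro.from_matrix(R)*Rc.inv()).as_rotvec()))
R1=Ro.from_euler('z',-92.6,degrees=True)*Rc
print('after z turn',R1.as_matrix(),'rest',np.degrees((Ro.from_matrix(R)*R1.inv()).as_rotvec()))
E
```

```text
wrist 6205 z top [-0.2222 -0.2211 -0.2205] n [0.6134 0.631 ] y [0.1048 0.2219] 5288
 topmid [0.6224 0.2478 0.1187] centre [0.6471 0.2511 0.0754]
 yaw est 6.748313359325584
z [-0.4956 -0.0661  0.866 ]
top 299 z top [-0.2219 -0.2194 -0.2183] n [0.6115 0.629 ] y [0.1018 0.1616] 213
 topmid [0.6243 0.2162 0.1186] centre [0.6491 0.2195 0.0753]
 yaw est 6.066442514075338
scene 623 z top [-0.23   -0.2217 -0.221 ] n [0.6145 0.6341] y [0.102  0.2197] 196
 topmid [0.6257 0.2458 0.1196] centre [0.6505 0.2491 0.0763]
 yaw est 6.8010900978696505
[[-0.1323  0.4956 -0.8584]
 [ 0.9912  0.0661 -0.1145]
 [ 0.     -0.866  -0.5   ]] 1.0 rel [ 26.9765 -19.7297 -90.0432]
after z turn [[-0.1282  0.0003 -0.9918]
 [ 0.9918 -0.0003 -0.1282]
 [-0.0004 -1.     -0.0003]] rest [  3.9239 -29.7267   0.2357]
```

```bash
python3 -m handwheel '[[8.5,[0,0,0],[0,0,-7.1]],[8.5,[0,0,0],[0,0,-7.1]],[8.5,[0,0,0],[0,0,-7.1]],[8.5,[0,0,0],[0,0,-7.1]],[8.5,[0,0,0],[0,0,-7.1]],[8.5,[0,0,0],[0,0,-7.1]],[8.5,[0,0,0],[0,0,-7.1]],[8.5,[0,0,0],[0,0,-7.1]]]'
python3 -m handwheel '[[8.5,[0,0,0],[0,0,-7.1]],[8.5,[0,0,0],[0,0,-7.1]],[8.5,[0,0,0],[0,0,-7.1]],[8.5,[0,0,0],[0,0,-7.1]],[8.5,[0,0,0],[0,0,-7.1]],[8.5,[0,0,0],[0,0,0]],[8.5,[0,0,0],[0,0,0]]]'
python3 -m handwheel '[[8.5,[1.3,-0.06,-0.98],[0.49,-3.71,0]],[8.5,[1.3,-0.06,-0.98],[0.49,-3.71,0]],[8.5,[1.3,-0.06,-0.98],[0.49,-3.71,0]],[8.5,[1.3,-0.06,-0.98],[0.49,-3.71,0]],[8.5,[1.3,-0.06,-0.98],[0.49,-3.71,0]],[8.5,[1.3,-0.06,-0.98],[0.49,-3.71,0]],[8.5,[1.3,-0.06,-0.98],[0.49,-3.71,0]],[8.5,[1.3,-0.06,-0.98],[0.49,-3.71,0]]]'
python3 -m handwheel '[[8.5,[0,0,0],[0,0,0]],[8.5,[0,0,0],[0,0,0]],[8.5,[0,0,0],[0,0,0]]]'
python3 - <<'E'
from h import *
o=observe();R=Ro.from_rotvec(o['orientation']).as_matrix();print(o['ee_pos'],R,o['q'])
t,w=np.radians(30),np.radians(7.1)
n=np.array([np.cos(t)*np.cos(w),np.cos(t)*np.sin(w),np.sin(t)]);y=np.array([-np.sin(w),np.cos(w),0]);z=np.cross(n,y)
T=np.stack([np.cross(-z,-n),-z,-n],1);print('turn',np.degrees(Ro.from_matrix(T@R.T).as_rotvec()))
top=np.array([.623,.247,.119]);goal=top-.036*z;print('goal',goal,'shift cm',(goal-o['ee_pos'])*100,'hover err',(top+.064*z-o['ee_pos'])*100,'zdir',z)
im,d=snap('wrist','w3.png')
E
```

```text
time: 10.5
ee_pos: [0.4877, 0.2485, 0.2534]
orientation: [-0.757, -1.735, 1.735]
wrist_force: [-0.0, 0.3, -0.3]
width: 0.0849
time: 11.08
ee_pos: [0.4877, 0.2486, 0.2534]
orientation: [-1.141, -1.31, 1.31]
wrist_force: [0.1, 0.5, -0.2]
width: 0.0846
time: 11.75
ee_pos: [0.5892, 0.2398, 0.1865]
orientation: [-1.479, -1.674, 1.021]
wrist_force: [2.0, -1.9, 2.1]
width: 0.085
time: 12.0
ee_pos: [0.5917, 0.2384, 0.1892]
orientation: [-1.483, -1.668, 1.014]
wrist_force: [-0.6, -0.6, 0.4]
width: 0.0851
[0.5917 0.2384 0.1892] [[-0.1232  0.4656 -0.8764]
 [ 0.9923  0.0487 -0.1135]
 [-0.0101 -0.8837 -0.468 ]] [ 0.7534  0.0956 -0.8187  0.8593 -0.3829 -1.3909]
turn [ 0.8351 -2.0063  0.0362]
goal [0.6409 0.2492 0.0878] shift cm [  4.9181   1.0776 -10.1383] hover err [-0.0435  0.4596 -1.478 ] zdir [-0.4962 -0.0618  0.866 ]
```

View pics/w3.png

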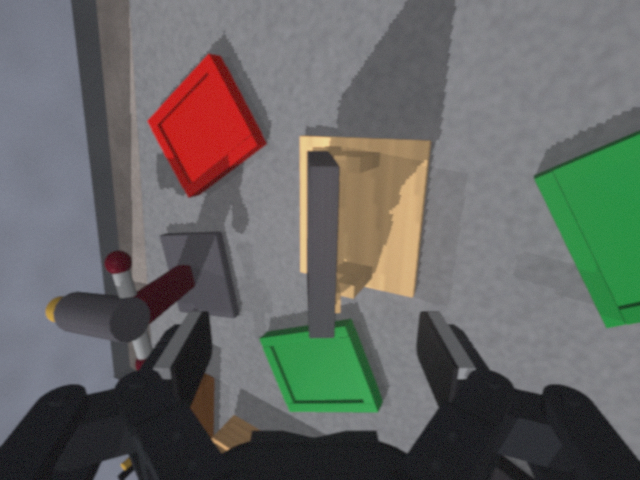

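The wrist view shows the pane edge-on at (322,245), centred between the fingers. I'll correct the alignment and then slide down along -z.

```bash
python3 -m handwheel '[[8.5,[0,0.15,-0.5],[0.28,-0.67,0]],[8.5,[0,0.15,-0.5],[0.28,-0.67,0]],[8.5,[0,0.15,-0.5],[0.28,-0.67,0]],[8.5,[0,0,0],[0,0,0]],[8.5,[0,0,0],[0,0,0]],[8.5,[0,0,0],[0,0,0]]]' 40
cat > g.py <<'E'
from h import *
o=observe();R=Ro.from_rotvec(o['orientation']).as_matrix()
t,w=np.radians(30),np.radians(7.1)
n=np.array([np.cos(t)*np.cos(w),np.cos(t)*np.sin(w),np.sin(t)]);y=np.array([-np.sin(w),np.cos(w),0]);z=np.cross(n,y)
T=np.stack([np.cross(-z,-n),-z,-n],1);print(o['time'],o['ee_pos'],'turn',np.degrees(Ro.from_matrix(T@R.T).as_rotvec()))
top=np.array([.623,.247,.119]);goal=top-.036*z;s=(goal-o['ee_pos'])*100;print('shift cm',s,'in pane axes',s@n,s@y,s@z,o['wrist_force'],o['width'],o['q'])
E
python3 g.py
```

```text
time: 12.55
ee_pos: [0.5923, 0.2431, 0.1748]
orientation: [-1.501, -1.696, 0.977]
wrist_force: [0.0, 0.7, -0.3]
width: 0.0848
12.55 [0.5923 0.2431 0.1748] turn [-0.0491  0.0803  0.1162]
shift cm [ 4.8523  0.6096 -8.6935] in pane axes -0.11148807099660592 0.0051357023811886195 -9.973984940884883 [ 0.0382  0.7005 -0.3196] 0.08478604281656103 [ 0.6247  0.1008 -0.9193  1.2568 -0.2562 -1.6914]
```

```bash
python3 -m handwheel '[[8.5,[0.6,0.08,-1.08],[0,0,0]],[8.5,[0.6,0.08,-1.08],[0,0,0]],[8.5,[0.6,0.08,-1.08],[0,0,0]],[8.5,[0.6,0.08,-1.08],[0,0,0]],[8.5,[0,0,0],[0,0,0]],[8.5,[0,0,0],[0,0,0]]]'; python3 g.py
```

```text
time: 13.05
ee_pos: [0.6163, 0.2492, 0.1393]
orientation: [-1.496, -1.687, 0.992]
wrist_force: [0.0, 0.2, -0.3]
width: 0.0853
13.05 [0.6163 0.2492 0.1393] turn [ 0.392  -0.6089  0.0746]
shift cm [ 2.4545  0.0057 -5.1469] in pane axes -0.46351708622125604 -0.29769618866554626 -5.675531998257299 [ 0.0358  0.1975 -0.2679] 0.08526243327345881 [ 0.4483  0.1829 -0.9149  1.6629 -0.1627 -1.9479]
```

j4 has run to its range end (1.67), so this tool direction is at the joint limit. I'll back off, identify the arm's kinematics from the logged samples, and plan a feasible grasp direction.

```bash
python3 -m handwheel '[[8.5,[-0.6,-0.08,1.08],[0,0,0]],[8.5,[-0.6,-0.08,1.08],[0,0,0]],[8.5,[-0.6,-0.08,1.08],[0,0,0]],[8.5,[-0.6,-0.08,1.08],[0,0,0]],[8.5,[0,0,0],[0,0,0]]]'; python3 g.py
cat > kin.py <<'E'
from h import *
from scipy.optimize import least_squares
S=[([1.5871,.3594,.0111,-.0004,-1.2241,-.2881],[.1811,.6498,.2304],None),
([.0625,.055,-.3786,.0006,-1.1376,1.673],[.4648,-.1633,.2315],[[-.9864,-.0003,.1642],[-.1642,-.0006,-.9864],[.0004,-1,.0005]]),
([.8286,.1349,-.2386,-.0002,-1.199,.9162],[.4873,.2477,.2524],None),
([.7534,.0956,-.8187,.8593,-.3829,-1.3909],[.5917,.2384,.1892],[[-.1232,.4656,-.8764],[.9923,.0487,-.1135],[-.0101,-.8837,-.468]]),
([.6247,.1008,-.9193,1.2568,-.2562,-1.6914],[.5923,.2431,.1748],Ro.from_rotvec([-1.501,-1.696,.977]).as_matrix()),
([.4483,.1829,-.9149,1.6629,-.1627,-1.9479],[.6163,.2492,.1393],Ro.from_rotvec([-1.496,-1.687,.992]).as_matrix())]
e=lambda a,x:Ro.from_euler(a,x).as_matrix()
def fk(q,p,s4=1):
    # x forward; forearm along x at zero; pitch-down positive about +y
    a1,h,L2,a3,L4,off,L6=p
    R=e('z',q[0]);P=R@np.array([a1,0,h])
    A=R@e('y',q[1]);P=P+A@np.array([0,0,L2])
    B=R@e('y',q[1]-q[2]);P=P+B@np.array([L4,0,a3])
    C=B@e('x',s4*q[3]);D=C@e('y',-q[4])
    P=P+D@np.array([0,off,0])+D@np.array([L6,0,0])
    E=D@e('x',-q[5])
    # tool axes in E at zero: tool y = x_E ; others constant
    return P,E
E
python3 - <<'E'
from kin import *
for s4 in (1,-1):
    def f(p): return np.concatenate([fk(q,p,s4)[0]-x for q,x,_ in S])
    r=least_squares(f,[0,.2,.5,0,.5,-.19,.3]);print(s4,r.x,abs(r.fun).max())
    for q,x,R in S[1:]:
        if R is not None: print((fk(q,r.x,s4)[1].T@np.array(R)).round(2).tolist())
E
```

```text
time: 13.47
ee_pos: [0.5912, 0.2474, 0.1845]
orientation: [-1.495, -1.69, 0.989]
wrist_force: [-0.2, 1.8, 0.0]
width: 0.0851
13.4667 [0.5912 0.2474 0.1845] turn [ 0.21   -0.5009 -0.0142]
shift cm [ 4.9653  0.1831 -9.6709] in pane axes -0.5487603922417467 -0.4320023930517421 -10.850137103469086 [-0.2322  1.7887  0.0125] 0.08507730693578934 [ 0.7073  0.0957 -0.8746  1.057  -0.3186 -1.5549]
1 [ 0.6992 -1.4355  0.7119  0.4726 -0.5027 -0.1912 -0.3552] 0.03904608763360787
[[-0.0, 1.0, -0.0], [1.0, 0.0, -0.0], [-0.0, -0.0, -1.0]]
[[0.46, 0.84, 0.29], [0.01, 0.33, -0.95], [-0.89, 0.43, 0.14]]
[[0.42, 0.88, 0.2], [-0.69, 0.46, -0.55], [-0.58, 0.09, 0.81]]
[[0.31, 0.95, 0.09], [-0.94, 0.28, 0.2], [0.16, -0.14, 0.98]]
-1 [ 0.      0.199   0.6016 -0.0001  0.4636 -0.1918  0.3734] 4.448874079288068e-05
[[0.0, 1.0, 0.0], [1.0, -0.0, 0.0], [0.0, -0.0, -1.0]]
[[-0.0, 1.0, 0.0], [1.0, -0.0, 0.0], [0.0, 0.0, -1.0]]
[[0.0, 1.0, 0.0], [1.0, -0.0, 0.0], [0.0, 0.0, -1.0]]
[[-0.0, 1.0, 0.0], [1.0, 0.0, -0.0], [-0.0, 0.0, -1.0]]
```

The model fits to 0.04 mm. Next I scan grasp directions (a turn φ about the pane normal) for reachability at grasp, hover and placing.

```bash
cat >> kin.py <<'E'
p0=np.array([0,.199,.6016,-.0001,.4636,-.1918,.3734]);T0=np.array([[0,1,0],[1,0,0],[0,0,-1.]])
lo=np.array([-3.07,-1.43,-1.02,-3.03,-3.05,-3.03]);hi=np.array([3.07,2.12,1.25,1.67,0,3.03])
def FK(q): P,E=fk(q,p0,-1);return P,E@T0
def ik(P,R,q0):
    f=lambda q:np.r_[(FK(q)[0]-P)*5,(Ro.from_matrix(FK(q)[1]@R.T)).as_rotvec()]
    r=least_squares(f,np.clip(q0,lo+1e-6,hi-1e-6),bounds=(lo,hi),xtol=1e-10,ftol=1e-12)
    return r.x,np.abs(r.fun).max()
def sols(P,R,n=25,seed=0):
    g=np.random.default_rng(seed);out=[]
    for _ in range(n):
        q,e_=ik(P,R,g.uniform(np.r_[-.5,-.5,-1,-3,-1.5,-3],np.r_[1.5,1.2,.6,1.6,0,3]))
        if e_<1e-3 and not any(np.abs(q-o).max()<.02 for o in out): out.append(q)
    return out
def axes(t,w):
    t,w=np.radians(t),np.radians(w)
    n=np.array([np.cos(t)*np.cos(w),np.cos(t)*np.sin(w),np.sin(t)]);y=np.array([-np.sin(w),np.cos(w),0]);return n,y,np.cross(n,y)
def tool(n,y,z,phi,flip=-1):
    c,s=np.cos(np.radians(phi)),np.sin(np.radians(phi))
    a=-z*c+y*s; zz=flip*n
    return np.stack([np.cross(a,zz),a,zz],1)
TOP=np.array([.623,.247,.119])
E
cat > scan.py <<'E'
from kin import *
n,y,z=axes(30,7.1); N,Y,Z=axes(0,9.8)
for phi in (-40,-30,-20,-10,0,10,20,30,40):
    R=tool(n,y,z,phi); a=R[:,1]
    G=TOP-.017*z  # grasp point 17 mm under top edge, TCP 19 further along a
    print('phi',phi)
    for nm,P,RR in [('grasp',G+.019*a,R),('hover',G+.019*a-.09*a,R),('place',np.array([.5827,-.1884,.108-.017])+.019*tool(N,Y,Z,phi)[:,1],tool(N,Y,Z,phi)),('placehi',np.array([.5827,-.1884,.25])+.019*tool(N,Y,Z,phi)[:,1],tool(N,Y,Z,phi))]:
        for q in sols(P,RR,8): print('  ',nm,q.round(2),'margin',np.minimum(q-lo,hi-q).min().round(2))
E
time python3 scan.py
```

```text
phi -40
   grasp [ 0.92  0.56 -0.62  1.04 -1.   -1.86] margin 0.4
   hover [ 1.06  0.51 -0.53  0.86 -1.13 -1.76] margin 0.49
   place [ 0.19  0.4  -0.88  1.22 -0.75 -1.13] margin 0.14
   placehi [ 0.3   0.21 -0.68  0.86 -1.   -0.73] margin 0.34
phi -30
   grasp [ 0.85  0.47 -0.73  1.17 -0.8  -1.89] margin 0.29
   hover [ 1.01  0.39 -0.65  0.93 -0.95 -1.76] margin 0.37
   place [ 0.17  0.36 -0.8   0.97 -0.65 -0.86] margin 0.22
   placehi [ 0.26  0.19 -0.56  0.65 -0.97 -0.5 ] margin 0.46
phi -20
   grasp [ 0.73  0.38 -0.82  1.37 -0.59 -1.95] margin 0.2
   hover [ 0.93  0.27 -0.75  1.02 -0.74 -1.75] margin 0.27
   place [ 0.16  0.36 -0.67  0.62 -0.63 -0.5 ] margin 0.35
   placehi [ 0.19  0.19 -0.43  0.42 -1.   -0.26] margin 0.59
phi -10
   hover [ 0.79  0.18 -0.85  1.15 -0.51 -1.73] margin 0.17
   place [ 0.1   0.37 -0.5   0.27 -0.71 -0.13] margin 0.52
   placehi [ 0.11  0.22 -0.28  0.2  -1.07 -0.03] margin 0.74
phi 0
   hover [ 0.57  0.12 -0.93  1.37 -0.22 -1.76] margin 0.09
   place [ 0.01  0.4  -0.32  0.   -0.85  0.17] margin 0.7
   placehi [ 0.01  0.26 -0.13  0.   -1.18  0.17] margi
[... 211 characters left out ...]
0.58  0.13 -0.52 -0.33 -0.32 -0.08] margin 0.32
   place [-0.2   0.51 -0.04 -0.35 -1.17  0.54] margin 0.98
   placehi [-0.2   0.37  0.12 -0.33 -1.45  0.43] margin 1.13
phi 30
   grasp [ 0.34  0.35 -0.28 -0.92 -0.52  0.65] margin 0.52
   hover [ 0.29  0.19 -0.33 -0.81 -0.62  0.55] margin 0.62
   place [-0.29  0.58  0.07 -0.48 -1.34  0.64] margin 1.09
   placehi [-0.29  0.44  0.22 -0.46 -1.6   0.51] margin 1.03
phi 40
   grasp [ 0.17  0.41 -0.21 -1.12 -0.77  0.93] margin 0.77
   hover [ 0.08  0.29 -0.23 -1.03 -0.87  0.87] margin 0.79
   place [-0.37  0.66  0.17 -0.58 -1.5   0.71] margin 1.08
   placehi [-0.37  0.52  0.31 -0.59 -1.74  0.55] margin 0.94
real	0m20.204s
user	0m20.221s
sys	0m0.164s
```

φ ≈ +25–30° is comfortable for grasp and placing. I'll simulate going there by standing upright first, then rolling φ, then tilting.

```bash
cat > sim.py <<'E'
from kin import *
o=observe();q=o['q'].copy();P,R=FK(q);print(P-o['ee_pos'])
vmax=.7*np.array([2.39,2.39,3.01,3.14,3.14,3.14])/12
def run(rows,label):
    global P,R,q
    worst=0
    for s,w in rows:
        P=P+np.array(s)/100;R=Ro.from_rotvec(np.radians(w)).as_matrix()@R
        qn,er=ik(P,R,q);worst=max(worst,(abs(qn-q)/vmax).max());q=qn
        if er>1e-3: print('ERR',er)
    print(label,P,q.round(2),'speed ratio',worst.round(2),'margin',np.minimum(q-lo,hi-q).min().round(2))
run([([-1.3,0,.9],[-.49,3.71,0])]*8,'A')
run([([0,0,0],[6.2,.78,0])]*4,'B')
n,y,z=axes(30,7.1);phi=25;Rg=tool(n,y,z,phi);a=Rg[:,1];goal=TOP-.017*z+.019*a;hov=goal-.09*a
print('goal',goal,'hover',hov,'a',a)
d=(hov-P)*100/8
run([(d,[.46,-3.72,0])]*8,'C');print('shift per row',d)
print('turn left',np.degrees(Ro.from_matrix(Rg@R.T).as_rotvec()));R=Rg
run([(a*1.5,[0,0,0])]*6,'D')
z_=z
run([(z*2,[0,0,0])]*7,'lift')
run([([0,0,1],[-.62,4.96,0])]*6,'untilt')
E
python3 sim.py
```

```text
[-0.     -0.      0.0001]
A [0.4872 0.2473 0.2566] [ 0.83  0.14 -0.23 -0.   -1.22 -0.7 ] speed ratio 2.06 margin 0.79
B [0.4872 0.2473 0.2566] [ 0.52  0.1  -0.17 -0.43 -1.17 -0.25] speed ratio 0.68 margin 0.85
goal [0.639  0.2571 0.0894] hover [0.6032 0.2143 0.16  ] a [ 0.3974  0.4754 -0.7849]
C [0.6032 0.2143 0.16  ] [ 0.44  0.16 -0.4  -0.6  -0.48  0.27] speed ratio 0.65 margin 0.48
shift per row [ 1.4503 -0.4131 -1.2073]
turn left [ 0.5267 -0.338  -0.1102]
D [0.639  0.2571 0.0894] [ 0.45  0.32 -0.34 -0.75 -0.39  0.42] speed ratio 0.25 margin 0.39
lift [0.5695 0.2484 0.2106] [ 0.59  0.04 -0.47 -0.42 -0.44 -0.02] speed ratio 0.36 margin 0.44
untilt [0.5695 0.2484 0.2706] [ 0.45  0.22  0.01 -0.44 -1.24 -0.21] speed ratio 0.78 margin 1.03
```

```bash
python3 -m handwheel '[[8.5,[-0.65,0,0.45],[-0.25,1.86,0]],[8.5,[-0.65,0,0.45],[-0.25,1.86,0]],[8.5,[-0.65,0,0.45],[-0.25,1.86,0]],[8.5,[-0.65,0,0.45],[-0.25,1.86,0]],[8.5,[-0.65,0,0.45],[-0.25,1.86,0]],[8.5,[-0.65,0,0.45],[-0.25,1.86,0]],[8.5,[-0.65,0,0.45],[-0.25,1.86,0]],[8.5,[-0.65,0,0.45],[-0.25,1.86,0]]]'
python3 -m handwheel '[[8.5,[-0.65,0,0.45],[-0.25,1.86,0]],[8.5,[-0.65,0,0.45],[-0.25,1.86,0]],[8.5,[-0.65,0,0.45],[-0.25,1.86,0]],[8.5,[-0.65,0,0.45],[-0.25,1.86,0]],[8.5,[-0.65,0,0.45],[-0.25,1.86,0]],[8.5,[-0.65,0,0.45],[-0.25,1.86,0]],[8.5,[-0.65,0,0.45],[-0.25,1.86,0]],[8.5,[-0.65,0,0.45],[-0.25,1.86,0]]]'
python3 -m handwheel '[[8.5,[0,0,0],[6.2,0.78,0]],[8.5,[0,0,0],[6.2,0.78,0]],[8.5,[0,0,0],[6.2,0.78,0]],[8.5,[0,0,0],[6.2,0.78,0]],[8.5,[0,0,0],[0,0,0]],[8.5,[0,0,0],[0,0,0]]]'
python3 -m handwheel '[[8.5,[1.45,-0.41,-1.2],[0.46,-3.72,0]],[8.5,[1.45,-0.41,-1.2],[0.46,-3.72,0]],[8.5,[1.45,-0.41,-1.2],[0.46,-3.72,0]],[8.5,[1.45,-0.41,-1.2],[0.46,-3.72,0]],[8.5,[1.45,-0.41,-1.2],[0.46,-3.72,0]],[8.5,[1.45,-0.41,-1.2],[0.46,-3.72,0]],[8.5,[1.45,-0.41,-1.2],[0.46,-3.72,0]],[8.5,[1.45,-0.41,-1.2],[0.46,-3.72,0]]]'
python3 -m handwheel '[[8.5,[0,0,0],[0,0,0]],[8.5,[0,0,0],[0,0,0]],[8.5,[0,0,0],[0,0,0]]]'
cat > g.py <<'E'
from kin import *
o=observe();R=Ro.from_rotvec(o['orientation']).as_matrix()
n,y,z=axes(30,7.1);Rg=tool(n,y,z,25);a=Rg[:,1];goal=TOP-.017*z+.019*a
s=(goal-o['ee_pos'])*100
print(o['time'],'pos',o['ee_pos'],'turn',np.degrees(Ro.from_matrix(Rg@R.T).as_rotvec()),'shift',s,'hover shift',s-9*a,'tool axes',s@R,o['q'],o['width'],o['wrist_force'])
E
python3 g.py
```

```text
time: 14.13
ee_pos: [0.5421, 0.2456, 0.2183]
orientation: [-1.33, -1.496, 1.163]
wrist_force: [-0.4, -0.2, 0.4]
width: 0.085
time: 14.8
ee_pos: [0.4904, 0.2449, 0.2542]
orientation: [-1.154, -1.292, 1.312]
wrist_force: [1.3, -0.1, -0.6]
width: 0.0849
time: 15.3
ee_pos: [0.4915, 0.2427, 0.2536]
orientation: [-0.812, -1.443, 0.986]
wrist_force: [-0.5, -0.5, -0.2]
width: 0.0852
time: 15.97
ee_pos: [0.6064, 0.2131, 0.1575]
orientation: [-1.068, -1.911, 0.757]
wrist_force: [-0.7, 0.2, -0.6]
width: 0.0852
time: 16.22
ee_pos: [0.6065, 0.213, 0.1585]
orientation: [-1.066, -1.906, 0.756]
wrist_force: [-0.0, 0.1, 0.7]
width: 0.085
16.2167 pos [0.6065 0.213  0.1585] turn [ 0.7355 -0.2074  0.1137] shift [ 3.2519  4.4039 -6.9124] hover shift [-0.3251  0.1254  0.1516] tool axes [0.3724 8.8088 0.1317] [ 0.4385  0.1627 -0.4001 -0.5942 -0.4681  0.2656] 0.08500160044908116 [-0.043   0.066   0.6843]
```

```bash
python3 -m handwheel '[[6,[-0.16,0.06,0.07],[0.37,-0.1,0.06]],[6,[-0.16,0.06,0.07],[0.37,-0.1,0.06]],[6,[0.59,0.71,-1.17],[0,0,0]],[6,[0.59,0.71,-1.17],[0,0,0]],[6,[0.59,0.71,-1.17],[0,0,0]],[6,[0.59,0.71,-1.17],[0,0,0]],[6,[0,0,0],[0,0,0]],[6,[0,0,0],[0,0,0]]]'; python3 g.py
python3 -c "
from h import *
snap('wrist','w4.png')"
```

```text
time: 16.88
ee_pos: [0.6267, 0.2419, 0.1121]
orientation: [-1.059, -1.913, 0.742]
wrist_force: [0.1, -0.2, 0.8]
width: 0.0596
16.8833 pos [0.6267 0.2419 0.1121] turn [-0.0392 -0.0036  0.0637] shift [ 1.2246  1.5177 -2.278 ] hover shift [-2.3524 -2.7607  4.786 ] tool axes [ 0.0976  2.9963 -0.074 ] [ 0.44    0.2673 -0.362  -0.7103 -0.4113  0.3837] 0.059624292440531176 [ 0.1146 -0.2077  0.7504]
```

View pics/w4.png

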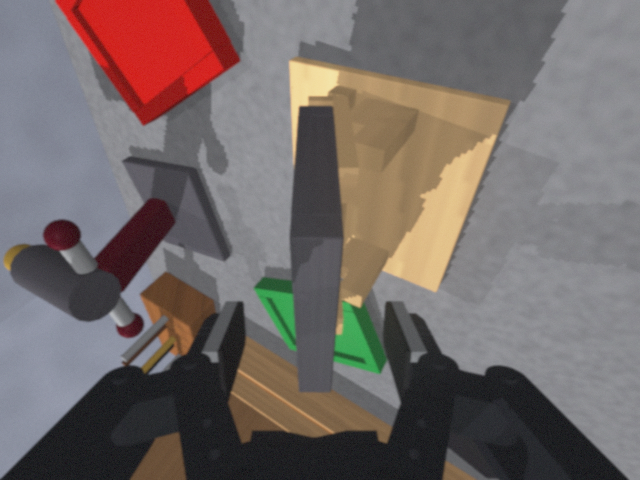

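The pane (318,250) is centred between the fingers and clear of the ribs. I'll go down the last 30 mm and grip.

```bash
python3 -m handwheel '[[6,[0.41,0.5,-0.76],[0,0,0]],[6,[0.41,0.5,-0.76],[0,0,0]],[6,[0.41,0.5,-0.76],[0,0,0]],[6,[0,0,0],[0,0,0]],[6,[0,0,0],[0,0,0]]]' 50; python3 g.py
python3 -m handwheel '[[1,[0,0,0],[0,0,0]],[1,[0,0,0],[0,0,0]],[1,[0,0,0],[0,0,0]],[1,[0,0,0],[0,0,0]],[1,[0,0,0],[0,0,0]],[1,[0,0,0],[0,0,0]],[1,[0,0,0],[0,0,0]]]' 50; python3 g.py
```

```text
time: 17.35
ee_pos: [0.6391, 0.2568, 0.0884]
orientation: [-1.059, -1.912, 0.742]
wrist_force: [-0.3, -0.4, 1.5]
width: 0.06
17.35 pos [0.6391 0.2568 0.0884] turn [-0.0081 -0.0315  0.0841] shift [-0.0081  0.0268  0.0996] hover shift [-3.5851 -4.2517  7.1635] tool axes [ 0.0625 -0.0687 -0.0456] [ 0.4464  0.3232 -0.337  -0.7522 -0.3852  0.425 ] 0.059992849373460826 [-0.3116 -0.3787  1.5225]
time: 17.93
ee_pos: [0.639, 0.2566, 0.0898]
orientation: [-1.06, -1.913, 0.741]
wrist_force: [-4.4, -1.3, 4.6]
width: 0.0173
17.9333 pos [0.639  0.2566 0.0898] turn [-0.0506  0.0579  0.0863] shift [-0.0035  0.0499 -0.0415] hover shift [-3.5804 -4.2286  7.0224] tool axes [0.0295 0.0549 0.0185] [ 0.446   0.3208 -0.3375 -0.752  -0.3855  0.425 ] 0.017292355121657204 [-4.4368 -1.2996  4.6272]
```

```bash
python3 -m handwheel '[[1,[-0.5,-0.06,0.87],[0,0,0]],[1,[-0.99,-0.12,1.73],[0,0,0]],[1,[-0.99,-0.12,1.73],[0,0,0]],[1,[-0.99,-0.12,1.73],[0,0,0]],[1,[-0.99,-0.12,1.73],[0,0,0]],[1,[-0.99,-0.12,1.73],[0,0,0]],[1,[-0.99,-0.12,1.73],[0,0,0]],[1,[-0.5,-0.06,0.87],[0,0,0]]]'
python3 -m handwheel '[[1,[0,0,1],[-0.62,4.96,0]],[1,[0,0,1],[-0.62,4.96,0]],[1,[0,0,1],[-0.62,4.96,0]],[1,[0,0,1],[-0.62,4.96,0]],[1,[0,0,1],[-0.62,4.96,0]],[1,[0,0,1],[-0.62,4.96,0]],[1,[0,0,0],[0,0,0]],[1,[0,0,0],[0,0,0]]]'
cat > place.py <<'E'
from kin import *
# held pane: measured from the scene view; printed in tool terms
o=observe();R=Ro.from_rotvec(o['orientation']).as_matrix();P=o['ee_pos']
N,Y,Z=axes(0,9.8);Rt=tool(N,Y,Z,25);ST=np.array([.5827,-.1884,0])
print(o['time'],P,'width',o['width'],'q',o['q'],'F',o['wrist_force'])
print('turn to place',np.degrees(Ro.from_matrix(Rt@R.T).as_rotvec()))
E
cat >> place.py <<'E'
print('TCP in stand frame mm',1e3*np.array([(P-ST)@N,(P-ST)@Y,P[2]]))
E
python3 place.py
python3 -c "
from h import *
snap('scene','s2.png',(230,130,560,380),2.3)"
```

```text
time: 18.6
ee_pos: [0.569, 0.2483, 0.2125]
orientation: [-1.06, -1.915, 0.74]
wrist_force: [0.1, 0.6, -2.1]
width: 0.0176
time: 19.27
ee_pos: [0.5708, 0.2484, 0.2695]
orientation: [-0.805, -1.45, 0.974]
wrist_force: [-0.2, -0.5, -2.6]
width: 0.0177
19.2667 [0.5708 0.2484 0.2695] width 0.017658904485179483 q [ 0.4503  0.2262  0.0132 -0.4359 -1.2393 -0.2096] F [-0.1842 -0.4529 -2.642 ]
turn to place [0.0298 0.0478 2.8441]
TCP in stand frame mm [ 62.6627 432.4038 269.5222]
```

View pics/s2.png

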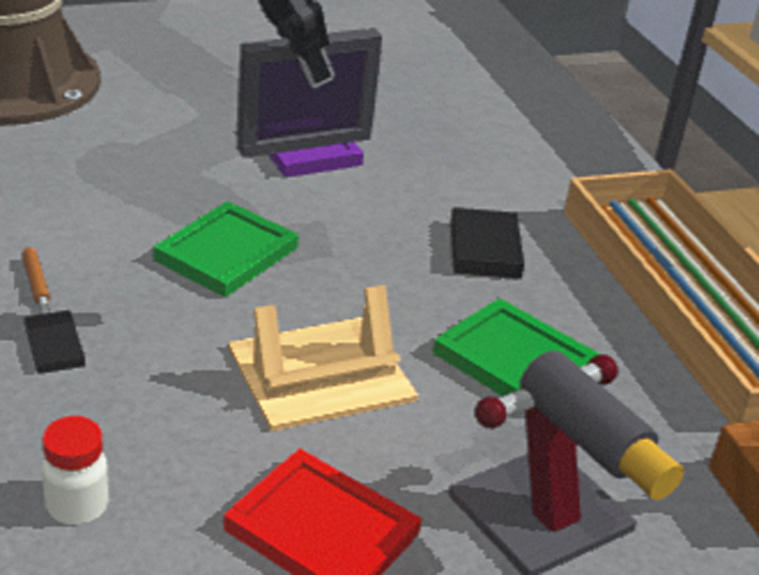

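The pane is held upright in the crop at (310,95) and the rest is empty. Now to measure how it sits in the grip.

```bash
cat > held.py <<'E'
from kin import *
def held(cam='scene',q0=None):
    o=observe();P0=o['ee_pos'];Rt=Ro.from_rotvec(o['orientation']).as_matrix()
    im,d=snap(cam)
    # face plane normal = -tool z ; take cloud near it
    P,u,v=pts(cam,d);n=-Rt[:,2]
    y=np.cross([0,0,1.],n);y/=np.linalg.norm(y);z=np.cross(n,y)
    Q=(P-P0)@np.stack([n,y,z],1)
    k=(Q[:,0]>.002)&(Q[:,0]<.016)&(abs(Q[:,1])<.09)&(Q[:,2]<.06)&(Q[:,2]>-.09)
    lo_=Q[k&(Q[:,2]<-.005)]
    A=np.c_[lo_[:,1:],np.ones(len(lo_))];w=np.ones(len(lo_),bool)
    for _ in range(6):
        c=np.linalg.lstsq(A[w],lo_[w,0],rcond=None)[0];r=lo_[:,0]-A@c;w=abs(r)<.0025
    F=Q[(abs(Q[:,0]-np.c_[Q[:,1:],np.ones(len(Q))]@c)<.004)&(abs(Q[:,1])<.09)&(Q[:,2]<.06)&(Q[:,2]>-.09)]
    # lower edge line: minAreaRect + edge fits
    yb=np.arange(-.05,.051,.005);zb=[np.percentile(F[abs(F[:,1]-b)<.0025][:,2],1) for b in yb if (abs(F[:,1]-b)<.0025).sum()>5]
    rr=cv2.minAreaRect((F[:,1:]*1000).astype(np.float32))
    s,b0=np.polyfit(yb[:len(zb)],zb,1)
    print(cam,'pts',w.sum(),'face offset at TCP level mm',c[2]*1e3,'lean deg (n vs z)',np.degrees(np.arctan(c[1])),'yaw dev',np.degrees(np.arctan(c[0])),'bottom z rel TCP mm',b0*1e3,'roll deg',np.degrees(np.arctan(s)),'y range',np.percentile(F[:,1],[.5,99.5])*1e3,'z range',np.percentile(F[:,2],[.5,99.5])*1e3,rr)
if __name__=='__main__': held('scene');held('top')
E
python3 held.py
```

```text
scene pts 830 face offset at TCP level mm 1.9104894896749722 lean deg (n vs z) -5.090313989820664 yaw dev 0.04252418838943849 bottom z rel TCP mm -63.47434395223429 roll deg -0.17051530888142713 y range [-68.2639  51.15  ] z range [-64.6014  35.7426] ((-7.832611083984375, -2.9068565368652344), (122.13888549804688, 125.25038146972656), 0.01949179172515869)Traceback (most recent call last):
  File "held.py", line 20, in <module>
    if __name__=='__main__': held('scene');held('top')
                                           ~~~~^^^^^^^
  File "held.py", line 18, in held
    s,b0=np.polyfit(yb[:len(zb)],zb,1)
         ~~~~~~~~~~^^^^^^^^^^^^^^^^^^^
    raise TypeError("expected non-empty vector for x")
TypeError: expected non-empty vector for x
```

```bash
python3 - <<'E'
from kin import *
o=observe();P0=o['ee_pos'];Rt=Ro.from_rotvec(o['orientation']).as_matrix();n=-Rt[:,2]
y=np.cross([0,0,1.],n);y/=np.linalg.norm(y);z=np.cross(n,y)
for i in range(2):
    im,d=snap('scene');P,u,v=pts('scene',d);Q=(P-P0)@np.stack([n,y,z],1)
    k=(abs(Q[:,0]-.008)<.02)&(Q[:,2]<.034)&(Q[:,2]>-.063)
    for nm,s in [('side-',(Q[:,1]<-.06)&(Q[:,1]>-.067)),('side+',(Q[:,1]>.043)&(Q[:,1]<.050)),('glass',abs(Q[:,1]+.03)<.02)]:
        A=Q[k&s]
        print(nm,len(A),[ (round(zb*1e3),round(np.median(A[abs(A[:,2]-zb)<.006][:,0])*1e3,1),int((abs(A[:,2]-zb)<.006).sum())) for zb in np.arange(-.058,.034,.012) if (abs(A[:,2]-zb)<.006).sum()>2])
E
```

```text
side- 164 [(-58, np.float64(7.0), 18), (-46, np.float64(8.4), 17), (-34, np.float64(7.8), 18), (-22, np.float64(8.1), 22), (-10, np.float64(8.0), 20), (2, np.float64(9.1), 18), (14, np.float64(9.0), 21), (26, np.float64(8.3), 24)]
side+ 151 [(-58, np.float64(8.9), 12), (-46, np.float64(9.0), 17), (-34, np.float64(8.7), 19), (-22, np.float64(8.5), 17), (-10, np.float64(8.8), 18), (2, np.float64(9.7), 20), (14, np.float64(8.9), 20), (26, np.float64(10.6), 21)]
glass 871 [(-58, np.float64(8.0), 121), (-46, np.float64(2.5), 107), (-34, np.float64(2.4), 98), (-22, np.float64(2.8), 102), (-10, np.float64(3.0), 104), (2, np.float64(3.6), 117), (14, np.float64(3.8), 117), (26, np.float64(11.4), 91)]
side- 159 [(-58, np.float64(7.4), 19), (-46, np.float64(7.4), 16), (-34, np.float64(7.9), 17), (-22, np.float64(8.8), 21), (-10, np.float64(8.3), 22), (2, np.float64(8.7), 19), (14, np.float64(9.5), 20), (26, np.float64(9.2), 22)]
side+ 138 [(-58, np.float64(8.4), 14), (-46, np.float64(8.3), 18), (-34, np.float64(9.1), 13), (-22, np.float64(9.0), 18), (-10, np.float64(9.4), 19), (2, np.float64(8.7), 18), (14, np.float64(9.0), 16), (26, np.float64(9.6), 17)]
glass 862 [(-58, np.float64(7.3), 108), (-46, np.float64(2.4), 106), (-34, np.float64(2.6), 102), (-22, np.float64(2.8), 98), (-10, np.float64(2.8), 106), (2, np.float64(3.2), 117), (14, np.float64(4.0), 118), (26, np.float64(10.2), 90)]
```

The pane sits centred across the pads, upright within about 1°, its bottom 64.5 mm below the TCP and its middle 8.5 mm on the -y side of it. I'll carry it over to above the stand.

```bash
python3 -m handwheel '[[1,[0.04,-2,0],[0,0,0.35]],[1,[0.04,-3.5,0],[0,0,0.35]],[1,[0.04,-4,0],[0,0,0.35]],[1,[0.04,-4,0],[0,0,0.35]],[1,[0.04,-4,0],[0,0,0.35]],[1,[0.04,-4,0],[0,0,0.35]],[1,[0.04,-4,0],[0,0,0.35]],[1,[0.04,-4,0],[0,0,0.35]]]'
python3 -m handwheel '[[1,[0.04,-4,0],[0,0,0]],[1,[0.04,-4,0],[0,0,0]],[1,[0.04,-3,0],[0,0,0]],[1,[0.04,-1.7,0],[0,0,0]],[1,[0.04,-0.7,0],[0,0,0]],[1,[0,0,0],[0,0,0]],[1,[0,0,0],[0,0,0]],[1,[0,0,0],[0,0,0]]]'
cat >> place.py <<'E'
g=ST+N*-.005+Y*.0085
print('shift cm to above place',(g-P)[:2]*100)
E
python3 place.py
python3 - <<'E'
from kin import *
# stand and pane seen by top cam: fence, jaw in stand frame
N,Y,Z=axes(0,9.8);ST=np.array([.5827,-.1884,0])
for cam in ['scene','top']:
    im,d=snap(cam);P,u,v=pts(cam,d);Q=(P-ST)@np.stack([N,Y,Z],1)
    k=(abs(Q[:,1])<.075)&(abs(Q[:,0])<.06)
    f=Q[k&(Q[:,2]>.046)&(Q[:,2]<.0535)&(Q[:,0]>0)];j=Q[k&(Q[:,2]>.045)&(Q[:,2]<.053)&(Q[:,0]<-.025)&(abs(Q[:,1])>.01)]
    for nm,a in (('fence',f),('jaw',j)): print(cam,nm,len(a),np.percentile(a,[3,97],axis=0).round(4).tolist() if len(a) else '')
    h=Q[(abs(Q[:,1])<.08)&(abs(Q[:,0])<.06)&(Q[:,2]>.19)&(Q[:,2]<.31)]
    print('pane',len(h),np.percentile(h,[1,99],axis=0).round(4).tolist())
E
```

```text
time: 20.18
ee_pos: [0.5723, -0.0483, 0.2712]
orientation: [-0.773, -1.479, 1.012]
wrist_force: [1.6, 0.3, -2.6]
width: 0.0173
time: 20.85
ee_pos: [0.575, -0.1792, 0.271]
orientation: [-0.772, -1.478, 1.012]
wrist_force: [0.2, -0.0, -2.0]
width: 0.0172
20.85 [ 0.575  -0.1792  0.271 ] width 0.017238244601711646 q [-0.2478  0.3746  0.2093 -0.3966 -1.5901  0.4501] F [ 0.1658 -0.034  -1.9952]
turn to place [ 0.0006  0.1063 -0.0795]
TCP in stand frame mm [ -5.9826  10.3239 270.9657]
shift cm to above place [ 0.1279 -0.163 ]
scene fence 330 [[0.0113, -0.067, 0.0463], [0.0229, 0.0644, 0.0526]]
scene jaw 51 [[-0.0597, -0.0214, 0.0452], [-0.0385, 0.0189, 0.0525]]
pane 3525 [[-0.0117, -0.0561, 0.207], [0.0175, 0.0614, 0.3065]]
top fence 149 [[0.009, -0.0575, 0.0464], [0.0189, 0.0656, 0.0527]]
top jaw 16 [[-0.0484, -0.0161, 0.0461], [-0.0409, 0.0106, 0.0515]]
pane 1325 [[-0.0289, -0.0308, 0.2081], [0.0134, 0.0623, 0.3088]]
```

```bash
python3 -m handwheel '[[1,[0.07,-0.08,-2],[0,0.05,-0.04]],[1,[0.06,-0.08,-2.5],[0,0.05,-0.04]],[1,[0,0,-2.5],[0,0,0]],[1,[0,0,-2.5],[0,0,0]],[1,[0,0,-2.5],[0,0,0]],[1,[0,0,-2.1],[0,0,0]],[1,[0,0,0],[0,0,0]],[1,[0,0,0],[0,0,0]]]'; python3 place.py
python3 - <<'E'
from kin import *
N,Y,Z=axes(0,9.8);ST=np.array([.5827,-.1884,0])
im,d=snap('scene');P,u,v=pts('scene',d);Q=(P-ST)@np.stack([N,Y,Z],1)
A=Q[(Q[:,2]>.068)&(Q[:,2]<.168)&(abs(Q[:,1])<.075)&(abs(Q[:,0])<.03)]
print('y',np.percentile(A[:,1],[1,99]),'z',np.percentile(A[:,2],[1,99]))
for nm,s in [('-',(A[:,1]<-.052)&(A[:,1]>-.059)),('+',(A[:,1]>.052)&(A[:,1]<.059))]:
    B=A[s];print(nm,len(B),np.polyfit(B[:,2]-.115,B[:,0],1),np.median(B[:,0]))
f=Q[(abs(Q[:,1])<.07)&(Q[:,2]>.046)&(Q[:,2]<.0535)&(Q[:,0]>0)&(Q[:,0]<.03)];print('fence x',np.percentile(f[:,0],[3,97]))
E
```

```text
time: 21.62
ee_pos: [0.5759, -0.1814, 0.1292]
orientation: [-0.77, -1.474, 1.012]
wrist_force: [-0.7, 0.3, -1.2]
width: 0.0172
21.6167 [ 0.5759 -0.1814  0.1292] width 0.017218933229972016 q [-0.2513  0.4839  0.0494 -0.4059 -1.3468  0.5553] F [-0.6511  0.3252 -1.2409]
turn to place [-0.0069 -0.1564  0.0046]
TCP in stand frame mm [ -5.4735   8.0286 129.2057]
shift cm to above place [0.0386 0.0545]
y [-0.0585  0.0593] z [0.0695 0.1653]
- 176 [-0.0288  0.0023] 0.002627727895485546
+ 162 [-0.0366  0.0029] 0.0034540912267842375
fence x [0.0117 0.0233]
```

The pane's front face is at x ≈ +3 mm in the stand frame, with the fence at +11 mm and the middle in y within 1 mm. I'll lower it in steps.

```bash
python3 -m handwheel '[[1,[0,0,-1.2],[0,0,0]],[1,[0,0,-1.2],[0,0,0]],[1,[0,0,-1.2],[0,0,0]],[1,[0,0,-1.0],[0,0,0]],[1,[0,0,-0.5],[0,0,0]],[1,[0,0,0],[0,0,0]],[1,[0,0,0],[0,0,0]]]'; python3 place.py
python3 -m handwheel '[[1,[0,0,-0.2],[0,0,0]],[1,[0,0,-0.1],[0,0,0]],[1,[0,0,-0.1],[0,0,0]],[1,[0,0,0],[0,0,0]],[1,[0,0,0],[0,0,0]]]'
```

```text
time: 22.25
ee_pos: [0.5761, -0.1824, 0.0782]
orientation: [-0.772, -1.474, 1.011]
wrist_force: [0.4, -0.7, -2.3]
width: 0.0176
22.25 [ 0.5761 -0.1824  0.0782] width 0.017560355206213154 q [-0.2539  0.5352  0.009  -0.4156 -1.2622  0.5949] F [ 0.4432 -0.7469 -2.3234]
turn to place [ 0.0123 -0.0923  0.0704]
TCP in stand frame mm [-5.4784  7.0165 78.1553]
shift cm to above place [0.0219 0.1543]
time: 22.67
ee_pos: [0.5763, -0.1823, 0.0748]
orientation: [-0.773, -1.475, 1.011]
wrist_force: [-0.6, 0.3, -2.1]
width: 0.0175
```

```bash
python3 -m handwheel '[[1,[0,0,-0.1],[0,0,0]],[1,[0,0,0],[0,0,0]],[1,[0,0,0],[0,0,0]]]'
python3 -m handwheel '[[1,[0,0,-0.1],[0,0,0]],[1,[0,0,0],[0,0,0]],[1,[0,0,0],[0,0,0]]]'
python3 -m handwheel '[[1,[0,0,-0.05],[0,0,0]],[1,[0,0,0],[0,0,0]],[1,[0,0,0],[0,0,0]]]'
```

```text
time: 22.92
ee_pos: [0.5765, -0.1826, 0.0741]
orientation: [-0.773, -1.475, 1.011]
wrist_force: [-0.2, -0.6, 0.7]
width: 0.0176
time: 23.17
ee_pos: [0.5767, -0.1827, 0.074]
orientation: [-0.773, -1.476, 1.012]
wrist_force: [-0.4, -1.6, 6.6]
width: 0.0172
time: 23.42
ee_pos: [0.5767, -0.1827, 0.074]
orientation: [-0.773, -1.476, 1.012]
wrist_force: [-1.6, -2.2, 9.9]
width: 0.0174
```

```bash
python3 -m handwheel '[[1,[0,0,0.12],[0,0,0]],[1,[0,0,0],[0,0,0]],[1.9,[0,0,0],[0,0,0]],[2.1,[0,0,0],[0,0,0]],[2.4,[0,0,0],[0,0,0]],[2.8,[0,0,0],[0,0,0]],[3.5,[0,0,0],[0,0,0]],[4.5,[0,0,0],[0,0,0]]]'
python3 -m handwheel '[[4.5,[0,0,0],[0,0,0]],[4.5,[0,0,0],[0,0,0]],[4.5,[0,0,0],[0,0,0]]]'
cat > st.py <<'E'
from kin import *
N,Y,Z=axes(0,9.8);ST=np.array([.5827,-.1884,0])
def st(cam='scene',name=None,crop=None,scale=1):
    im,d=snap(cam,name,crop,scale);P,u,v=pts(cam,d);Q=(P-ST)@np.stack([N,Y,Z],1)
    A=Q[(Q[:,2]>.056)&(Q[:,2]<.112)&(abs(Q[:,1])<.075)&(abs(Q[:,0])<.04)]
    print(cam,'y',np.percentile(A[:,1],[1,99]),'z',np.percentile(A[:,2],[99]))
    for nm,s in [('-',(A[:,1]<-.05)&(A[:,1]>-.058)),('+',(A[:,1]>.05)&(A[:,1]<.058))]:
        B=A[s];
        if len(B)>9: print(nm,len(B),'slope,x@.06',np.polyfit(B[:,2]-.06,B[:,0],1),'med',np.median(B[:,0]))
if __name__=='__main__': st('scene','s3.png',(80,150,280,330),3.3);print(observe()['time'],observe()['wrist_force'],observe()['width'])
E
python3 st.py
```

```text
time: 24.08
ee_pos: [0.5762, -0.1823, 0.0731]
orientation: [-0.772, -1.474, 1.011]
wrist_force: [0.4, 0.5, -0.2]
width: 0.0445
time: 24.33
ee_pos: [0.5763, -0.1823, 0.0733]
orientation: [-0.772, -1.475, 1.011]
wrist_force: [-0.5, -0.6, -0.2]
width: 0.045
scene y [-0.0598  0.058 ] z [0.1107]
- 113 slope,x@.06 [-0.1012  0.0041] med 0.0021975111950138164
+ 107 slope,x@.06 [-0.1202  0.0049] med 0.0028997537416046632
24.3833 [-0.0545 -0.157   0.201 ] 0.04509614000599373
```

View pics/s3.png

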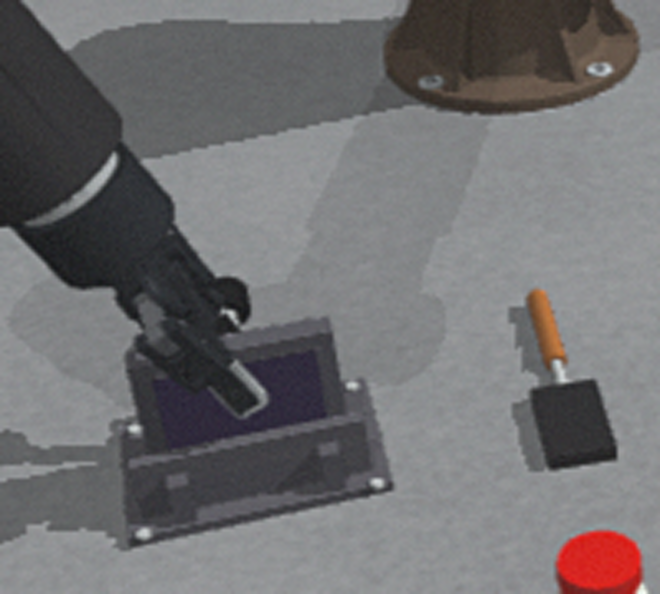

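The pane stands behind the fence at (240,390) in the crop, with the fingers open around it. I'll check the lean properly before withdrawing.

```bash
cat > st.py <<'E'
from kin import *
N,Y,Z=axes(0,9.8);ST=np.array([.5827,-.1884,0])
def st(cam='scene',k=2):
    A=[]
    for _ in range(k):
        im,d=snap(cam);P,u,v=pts(cam,d);A.append((P-ST)@np.stack([N,Y,Z],1))
    Q=np.concatenate(A);A=Q[(Q[:,2]>.054)&(Q[:,2]<.125)&(abs(Q[:,1])<.075)&(abs(Q[:,0])<.04)]
    print(cam,'y',np.percentile(A[:,1],[1,99]),'ztop',np.percentile(A[:,2],[98]))
    s=A[(abs(abs(A[:,1])-.0545)<.004)]
    print([(round(z*1e3),round(np.median(s[abs(s[:,2]-z)<.003][:,0])*1e3,1)) for z in np.arange(.057,.112,.006) if (abs(s[:,2]-z)<.003).any()])
    T=A[(A[:,2]>.105)&(abs(A[:,1])>.03)];print(' top face x',np.percentile(T[:,0],[3,97]))
if __name__=='__main__': st('scene');st('top');o=observe();print(o['time'],o['wrist_force'],o['ee_pos'])
E
python3 st.py
```

```text
scene y [-0.0597  0.058 ] ztop [0.1192]
[(57, np.float64(3.1)), (63, np.float64(2.9)), (69, np.float64(2.8)), (75, np.float64(2.4)), (81, np.float64(2.4)), (87, np.float64(2.7)), (93, np.float64(3.0)), (99, np.float64(2.5)), (105, np.float64(1.6)), (111, np.float64(-3.6))]
 top face x [-0.0136  0.0049]
top y [-0.0295  0.0582] ztop [0.1241]
[(57, np.float64(-9.5)), (63, np.float64(-7.5)), (69, np.float64(-9.1)), (75, np.float64(-8.7)), (81, np.float64(-8.4)), (87, np.float64(-11.3)), (93, np.float64(-8.6)), (99, np.float64(-10.0)), (105, np.float64(-6.7)), (111, np.float64(-8.6))]
 top face x [-0.0163  0.0011]
24.5833 [-0.0547  0.7221 -0.4812] [ 0.5763 -0.1823  0.0733]
```

It stands upright (face x is constant over height), centred about 6 mm on the jaw side of the place. I'll withdraw along the tool axis.

```bash
python3 -m handwheel '[[4.5,[0.07,-0.4,0.9],[0,0,0]],[4.5,[0.11,-0.62,1.36],[0,0,0]],[4.5,[0.11,-0.62,1.36],[0,0,0]],[4.5,[0.11,-0.62,1.36],[0,0,0]],[4.5,[0.14,-0.83,1.8],[0,0,0]],[4.5,[0.14,-0.83,1.8],[0,0,0]],[4.5,[0.14,-0.83,1.8],[0,0,0]],[4.5,[0.14,-0.83,1.8],[0,0,0]]]'
python3 st.py
cat > knob.py <<'E'
from kin import *
N,Y,Z=axes(0,9.8);ST=np.array([.5827,-.1884,0])
K=ST-N*.148;o=observe();R=Ro.from_rotvec(o['orientation']).as_matrix();P=o['ee_pos']
a=np.array([0,0,-1.])
for f in (1,-1):
    Rt=np.stack([np.cross(a,f*Y),a,f*Y],1);q,e_=ik(np.r_[K[:2],.06],Rt,o['q']);q2,e2=ik(np.r_[(ST-N*.118)[:2],.023],Rt,q)
    print('opening along',f,'Y: q',q.round(2),e_,q2.round(2),e2,'turn',np.degrees(Ro.from_matrix(Rt@R.T).as_rotvec()))
print(o['time'],P,'to above knob cm',(K-P)*100,'q',o['q'],'TCP in stand',(P-ST)@np.stack([N,Y,Z],1))
E
python3 knob.py
```

```text
time: 25.25
ee_pos: [0.5859, -0.2389, 0.1969]
orientation: [-0.773, -1.475, 1.011]
wrist_force: [-0.0, -0.9, -0.6]
width: 0.0451
scene y [-0.0597  0.0578] ztop [0.1099]
[(57, np.float64(3.5)), (63, np.float64(2.5)), (69, np.float64(2.8)), (75, np.float64(2.6)), (81, np.float64(2.7)), (87, np.float64(2.7)), (93, np.float64(2.6)), (99, np.float64(3.1)), (105, np.float64(1.8)), (111, np.float64(-3.8))]
 top face x [-0.0144  0.0054]
top y [-0.0608  0.0582] ztop [0.1113]
[(57, np.float64(-11.3)), (63, np.float64(-12.8)), (69, np.float64(-9.8)), (75, np.float64(-15.6)), (81, np.float64(-12.3)), (87, np.float64(-13.8)), (93, np.float64(-7.4)), (99, np.float64(-13.8)), (105, np.float64(-7.9)), (111, np.float64(-6.6))]
 top face x [-0.0163  0.0008]
25.45 [-0.2384 -0.3226 -0.1533] [ 0.586  -0.2386  0.1961]
opening along 1 Y: q [-0.05  0.24 -0.62 -0.   -0.72 -1.35] 8.326672684688674e-16 [-0.04  0.33 -0.6  -0.   -0.64 -1.36] 9.367506770274758e-16 turn [-22.5638  16.0048 -88.3522]
opening along -1 Y: q [-0.05  0.24 -0.62 -0.   -0.72  1.79] 2.772317183532094e-14 [-0.04  0.33 -0.6  -0.   -0.64  1.78] 9.367506770274758e-16 turn [-16.0121 -22.5741  88.5414]
25.45 [ 0.586  -0.2386  0.1961] to above knob cm [-14.918    2.5005 -19.6087] q [-0.3246  0.4843  0.2045 -0.3816 -1.5119  0.5594] TCP in stand [-0.0053 -0.05    0.1961]
```

The pane stands by itself with the gripper withdrawn. Next: tool upright, turn by -90° (which puts the camera on the far side from the pane), and go over the knob.

```bash
python3 -m handwheel '[[8.5,[0,0,1],[-6.16,-1.06,0]],[8.5,[0,0,1],[-6.16,-1.06,0]],[8.5,[0,0,1],[-6.16,-1.06,0]],[8.5,[0,0,1],[-6.16,-1.06,0]],[8.5,[-1.15,0.19,0],[0,0,-6.92]],[8.5,[-1.15,0.19,0],[0,0,-6.92]],[8.5,[-1.15,0.19,0],[0,0,-6.92]],[8.5,[-1.15,0.19,0],[0,0,-6.92]]]'
python3 -m handwheel '[[8.5,[-1.15,0.19,0],[0,0,-6.92]],[8.5,[-1.15,0.19,0],[0,0,-6.92]],[8.5,[-1.15,0.19,0],[0,0,-6.92]],[8.5,[-1.15,0.19,0],[0,0,-6.92]],[8.5,[-1.15,0.19,0],[0,0,-6.92]],[8.5,[-1.15,0.19,0],[0,0,-6.92]],[8.5,[-1.15,0.19,0],[0,0,-6.92]],[8.5,[-1.15,0.19,0],[0,0,-6.92]]]'
python3 -m handwheel '[[8.5,[-1.15,0.19,0],[0,0,-6.92]],[8.5,[0,0,0],[0,0,0]],[8.5,[0,0,0],[0,0,0]],[8.5,[0,0,0],[0,0,0]]]'
python3 knob.py; python3 - <<'E'
from kin import *
N,Y,Z=axes(0,9.8);ST=np.array([.5827,-.1884,0])
c=viewer.get_calibration('wrist');print('cam in stand',(-np.array(c['R']).T@np.array(c['t'])-ST)@np.stack([N,Y,Z],1))
for cam in('wrist','top'):
    im,d=snap(cam);P,u,v=pts(cam,d);Q=(P-ST)@np.stack([N,Y,Z],1)
    k=Q[(Q[:,0]<-.1)&(Q[:,0]>-.18)&(abs(Q[:,1])<.03)&(Q[:,2]>.047)&(Q[:,2]<.065)];print(cam,len(k),np.percentile(k,[2,98],axis=0).tolist() if len(k) else '')
E
```

```text
time: 26.12
ee_pos: [0.5388, -0.2296, 0.2345]
orientation: [-1.342, -0.97, 0.972]
wrist_force: [0.7, -0.3, -0.1]
width: 0.085
time: 26.78
ee_pos: [0.4467, -0.2149, 0.2345]
orientation: [-1.558, -0.223, 0.225]
wrist_force: [-0.7, -0.1, -0.1]
width: 0.0847
time: 27.12
ee_pos: [0.4366, -0.2134, 0.235]
orientation: [-1.566, -0.136, 0.137]
wrist_force: [0.4, 0.6, -0.7]
width: 0.0854
opening along 1 Y: q [-0.05  0.24 -0.62 -0.   -0.72 -1.35] 3.909832928695098e-11 [-0.04  0.33 -0.6  -0.   -0.64 -1.36] 9.367506770274758e-16 turn [-0.0137 -0.0215 -0.1617]
opening along -1 Y: q [-0.05  0.24 -0.62  0.   -0.72  1.79] 1.9514108085109905e-15 [-0.04  0.33 -0.6  -0.   -0.64  1.78] 6.591949208711867e-16 turn [  0.0337  -0.0215 179.8383]
27.1167 [ 0.4366 -0.2134  0.235 ] to above knob cm [  0.0214  -0.024  -23.5042] q [-0.049   0.0408 -0.3851 -0.0002 -1.1453 -1.3479] TCP in stand [-0.1482  0.0003  0.235 ]
cam in stand [-0.2325  0.0001  0.3776]
wrist 1009 [[-0.1631564594854742, -0.015275532331944713, 0.0471181897646598], [-0.10925111780142059, 0.012551168892131826, 0.058295654668872605]]
top 0
```

```bash
python3 -m handwheel '[[8.5,[0,0,-2.8],[0,0,0]],[8.5,[0,0,-2.8],[0,0,0]],[8.5,[0,0,-2.8],[0,0,0]],[8.5,[0,0,-2.8],[0,0,0]],[8.5,[0,0,-2.8],[0,0,0]],[8.5,[0,0,-2.8],[0,0,0]],[8.5,[0,0,-2.6],[0,0,0]],[8.5,[0,0,0],[0,0,0]]]' 40
python3 -m handwheel '[[8.5,[0,0,-0.9],[0,0,0]],[8.5,[0,0,-0.8],[0,0,0]],[8.5,[0,0,0],[0,0,0]],[2,[0,0,0],[0,0,0]],[2,[0,0,0],[0,0,0]],[2,[0,0,0],[0,0,0]],[2,[0,0,0],[0,0,0]],[2,[0,0,0],[0,0,0]]]' 40
python3 -m handwheel '[[2,[0,0,0],[0,0,0]],[2,[0,0,0],[0,0,0]]]'; python3 knob.py | tail -1; python3 st.py
```

```text
time: 27.88
ee_pos: [0.4333, -0.213, 0.0366]
orientation: [-1.564, -0.127, 0.141]
wrist_force: [0.8, -0.5, 0.7]
width: 0.085
time: 28.55
ee_pos: [0.4374, -0.2143, 0.0252]
orientation: [-1.568, -0.136, 0.133]
wrist_force: [-0.6, -4.9, 1.6]
width: 0.0305
time: 28.72
ee_pos: [0.4374, -0.2143, 0.0252]
orientation: [-1.568, -0.136, 0.133]
wrist_force: [0.2, -5.5, 4.1]
width: 0.0306
28.7167 [ 0.4374 -0.2143  0.0252] to above knob cm [-0.0516  0.0668 -2.5165] q [-0.0501  0.2958 -0.6499  0.0014 -0.6232 -1.3509] TCP in stand [-0.1476 -0.0007  0.0252]
scene y [-0.0597  0.0579] ztop [0.1099]
[(57, np.float64(3.0)), (63, np.float64(2.7)), (69, np.float64(2.8)), (75, np.float64(3.2)), (81, np.float64(2.6)), (87, np.float64(3.2)), (93, np.float64(4.0)), (99, np.float64(3.3)), (105, np.float64(1.9)), (111, np.float64(-4.1))]
 top face x [-0.0139  0.0049]
top y [-0.061   0.0585] ztop [0.1115]
[(57, np.float64(-5.3)), (63, np.float64(-5.8)), (69, np.float64(-11.4)), (75, np.float64(-9.0)), (81, np.float64(-9.3)), (87, np.float64(-9.9)), (93, np.float64(-9.4)), (99, np.float64(-13.8)), (105, np.float64(-7.4)), (111, np.float64(-8.4))]
 top face x [-0.0164  0.0006]
28.9167 [ 0.0172 -5.8705  4.3637] [ 0.4374 -0.2143  0.0252]
```

The knob is gripped. Now I push along +x of the stand, slowly over the last part.

```bash
python3 -m handwheel '[[2,[0.25,0.043,0],[0,0,0]],[2,[0.25,0.043,0],[0,0,0]],[2,[0.25,0.043,0],[0,0,0]],[2,[0.25,0.043,0],[0,0,0]],[2,[0.25,0.043,0],[0,0,0]],[2,[0.25,0.043,0],[0,0,0]],[2,[0.25,0.043,0],[0,0,0]],[2,[0.1,0.017,0],[0,0,0]]]'
python3 -m handwheel '[[2,[0.1,0.017,0],[0,0,0]],[2,[0.1,0.017,0],[0,0,0]],[2,[0.1,0.017,0],[0,0,0]],[2,[0.1,0.017,0],[0,0,0]],[2,[0.1,0.017,0],[0,0,0]],[2,[0.1,0.017,0],[0,0,0]],[2,[0.1,0.017,0],[0,0,0]],[2,[0.1,0.017,0],[0,0,0]]]'; python3 knob.py | tail -1
python3 -m handwheel '[[2,[0.1,0.017,0],[0,0,0]],[2,[0.1,0.017,0],[0,0,0]],[2,[0.1,0.017,0],[0,0,0]],[2,[0,0,0],[0,0,0]],[2,[0,0,0],[0,0,0]]]'; python3 knob.py | tail -1
```

```text
time: 29.58
ee_pos: [0.4554, -0.2111, 0.0251]
orientation: [-1.568, -0.135, 0.134]
wrist_force: [-3.0, -6.5, 6.3]
width: 0.0308
time: 30.25
ee_pos: [0.4625, -0.2099, 0.0251]
orientation: [-1.567, -0.133, 0.135]
wrist_force: [-4.0, -6.4, 7.4]
width: 0.0305
30.25 [ 0.4625 -0.2099  0.0251] to above knob cm [-2.5628 -0.368  -2.5116] q [-0.0381  0.3245 -0.6023  0.0016 -0.6446 -1.3633] TCP in stand [-0.1221 -0.0007  0.0251]
time: 30.67
ee_pos: [0.4646, -0.2095, 0.0251]
orientation: [-1.567, -0.132, 0.136]
wrist_force: [-7.4, -7.8, 10.1]
width: 0.0303
30.6667 [ 0.4646 -0.2095  0.0251] to above knob cm [-2.7704 -0.4063 -2.5084] q [-0.037   0.3275 -0.5975  0.0017 -0.6479 -1.3646] TCP in stand [-0.12   -0.0007  0.0251]
```

```bash
python3 -m handwheel '[[2,[0.1,0.017,0],[0,0,0]],[2,[0.1,0.017,0],[0,0,0]],[2,[0.1,0.017,0],[0,0,0]],[2,[0,0,0],[0,0,0]],[2,[0,0,0],[0,0,0]]]'; python3 knob.py | tail -1; python3 st.py
```

```text
time: 31.08
ee_pos: [0.4646, -0.2095, 0.025]
orientation: [-1.567, -0.128, 0.139]
wrist_force: [-13.4, -10.0, 18.7]
width: 0.0303
31.0833 [ 0.4646 -0.2095  0.025 ] to above knob cm [-2.7716 -0.4116 -2.4962] q [-0.0367  0.3299 -0.5941  0.0021 -0.654  -1.3659] TCP in stand [-0.12   -0.0007  0.025 ]
scene y [-0.0596  0.058 ] ztop [0.11]
[(57, np.float64(7.0)), (63, np.float64(6.8)), (69, np.float64(6.8)), (75, np.float64(6.7)), (81, np.float64(6.7)), (87, np.float64(6.5)), (93, np.float64(7.2)), (99, np.float64(7.4)), (105, np.float64(4.8)), (111, np.float64(-1.1))]
 top face x [-0.0098  0.0092]
top y [-0.0624 -0.0059] ztop [0.1123]
[(105, np.float64(0.6)), (111, np.float64(0.3))]
 top face x [-0.0051  0.0045]
31.2833 [-14.1282 -10.0467  19.3961] [ 0.4646 -0.2095  0.025 ]
```

The home stop is reached: force rose from 7 to 14 N with no further travel. Relax, release, withdraw straight up.

```bash
python3 -m handwheel '[[2,[-0.2,-0.03,0],[0,0,0]],[4,[0,0,0],[0,0,0]],[8.5,[0,0,0],[0,0,0]],[8.5,[0,0,0],[0,0,0]],[8.5,[0,0,0],[0,0,0]],[8.5,[0,0,0],[0,0,0]],[8.5,[0,0,0],[0,0,0]],[8.5,[0,0,0],[0,0,0]]]'
python3 -m handwheel '[[8.5,[0,0,1],[0,0,0]],[8.5,[0,0,2],[0,0,0]],[8.5,[0,0,3],[0,0,0]],[8.5,[0,0,3],[0,0,0]],[8.5,[-1,0,3],[0,0,0]],[8.5,[-1,0,3],[0,0,0]],[8.5,[-1,0,3],[0,0,0]],[8.5,[0,0,0],[0,0,0]]]'
python3 -m handwheel '[[8.5,[0,0,0],[0,0,0]],[8.5,[0,0,0],[0,0,0]],[8.5,[0,0,0],[0,0,0]]]'
python3 st.py; python3 - <<'E'
from kin import *
N,Y,Z=axes(0,9.8);ST=np.array([.5827,-.1884,0])
for cam in('wrist','top','scene'):
    im,d=snap(cam,'end_'+cam+'.png',*( [(80,190,320,370),3.2] if cam=='scene' else []));P,u,v=pts(cam,d);Q=(P-ST)@np.stack([N,Y,Z],1)
    k=Q[(Q[:,0]<-.1)&(Q[:,0]>-.18)&(abs(Q[:,1])<.03)&(Q[:,2]>.052)&(Q[:,2]<.065)];print(cam,'knob',len(k),np.percentile(k,[2,98],axis=0)[:,0] if len(k) else '')
    for q in ('jar_mid','paddle_mid','marver_mid'): print(q,[np.round(x['xyz'],3).tolist() for x in models.spot_in(cam,q)[:1]])
E
```

```text
time: 31.95
ee_pos: [0.467, -0.208, 0.024]
orientation: [-1.566, -0.134, 0.134]
wrist_force: [-0.3, -0.8, -1.0]
width: 0.085
time: 32.62
ee_pos: [0.4383, -0.2089, 0.211]
orientation: [-1.569, -0.141, 0.127]
wrist_force: [1.7, -0.0, 0.8]
width: 0.085
time: 32.87
ee_pos: [0.4364, -0.208, 0.2035]
orientation: [-1.566, -0.132, 0.135]
wrist_force: [0.7, 0.3, 0.2]
width: 0.0851
scene y [-0.0596  0.0581] ztop [0.11]
[(57, np.float64(6.6)), (63, np.float64(6.4)), (69, np.float64(6.6)), (75, np.float64(7.3)), (81, np.float64(6.2)), (87, np.float64(6.6)), (93, np.float64(6.9)), (99, np.float64(7.0)), (105, np.float64(4.7)), (111, np.float64(0.5))]
 top face x [-0.0108  0.009 ]
wrist knob 798 [-0.1349 -0.1072]
jar_mid []
paddle_mid [[0.526, 0.002, 0.014]]
marver_mid [[0.524, 0.0, 0.01]]
top knob 0 
jar_mid [[0.752, 0.012, 0.075]]
paddle_mid [[0.541, 0.011, 0.014]]
marver_mid [[0.47, 0.471, 0.016]]
scene knob 86 [-0.1313 -0.1029]
jar_mid [[0.782, 0.01, 0.047]]
paddle_mid [[0.552, 0.012, 0.017]]
marver_mid [[0.492, 0.47, 0.018]]Traceback (most recent call last):
  File "st.py", line 12, in <modul
[... 236 characters left out ...]
9]),'ztop',np.percentile(A[:,2],[98]))
                  ~~~~~~~~~~~~~^^^^^^^^^^^^^^^
    return _quantile_unchecked(
        a, q, axis, out, overwrite_input, method, keepdims, weights)
    return _ureduce(a,
                    func=_quantile_ureduce_func,
    ...<5 lines>...
                    overwrite_input=overwrite_input,
                    method=method)
    r = func(a, **kwargs)
    result = _quantile(arr,
                       quantiles=q,
    ...<2 lines>...
                       out=out,
                       weights=wgt)
    slices_having_nans = np.isnan(arr[-1, ...])
                                  ~~~^^^^^^^^^
IndexError: index -1 is out of bounds for axis 0 with size 0
```

View pics/end_scene.png

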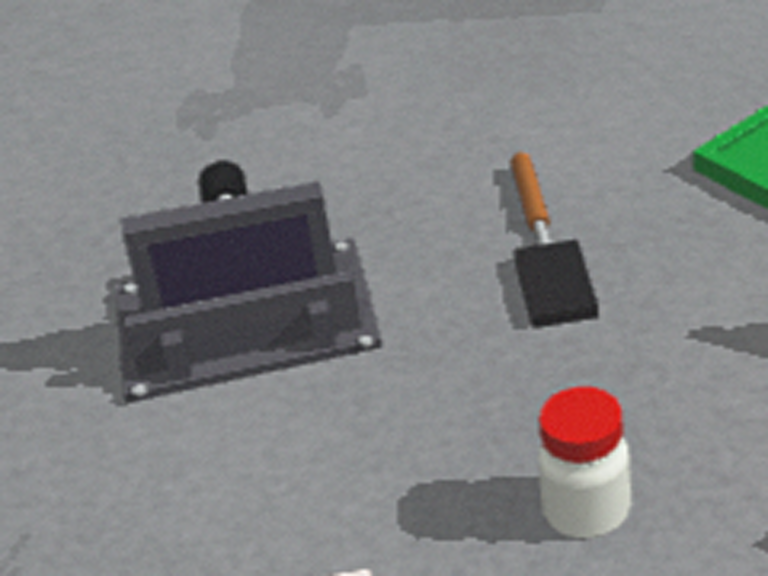

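The final crop shows the pane upright in the stand at (230,250), the knob home at (222,180), and the jar and paddle in place. The knob's outer edge is within 0.6 mm of its starting position. Handing in.

```bash
python3 -c "
from h import *
o=observe();print(o['time'],o['wrist_force'],np.abs(o['dq']).max());print(hand_in())"
```

```text
33.6667 [0.1841 0.3133 0.3501] 0.0038875087431023943
the job is handed in; nothing more can be done
None
```

The job is done and handed in at 33.7 s. I pulled the knob out 28 mm to its stop and stood the framed dark pane in the open stand. After letting go and withdrawing, I pushed the knob back home to its stop. `hand_in()` returns no verdict, so these are my own last checks.

**Pane:** It is upright, with its face flat within about 1 mm over the height. In the stand frame its middle is at x ≈ -2 mm and y ≈ -1 mm, and its top is at about 110 mm.

**Knob:** While pushing, the force doubled from 7 to 14 N with no further travel. Its outer edge is then back within 0.6 mm of where it started. The scene camera puts the knob's middle 3–4 mm off the wrist camera's figure; I trusted the wrist view, which compares directly with the start.

**Bystanders:** The jar, paddle and graphite block are within about 6 mm of where they started, which is about the networks' own accuracy.

**Checks that failed or disagreed:**
- The first tool direction for the pane grasp ran joint 4 to its range end. I backed off and gripped with the tool turned 25° in the plane of the pane.
- The last check of the pane from the top camera returned no usable points, so the final pane figures rest on the scene view alone.

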